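# Pull the sample tray out of a crate stack

### The job

The shallow sample tray is caught in the middle of the small crate stack. Lift the upper crate off by its handle and set it aside, push the tray gently and squarely across into the bay of the stand until it is fully home against the end stop, and press the seesaw catch so that it snaps over and locks the tray in. Then set the upper crate back gently and squarely on the lower crate, keeping it level throughout and leaving the other things on the bench alone.

Things in the scene. Friction and masses are not known exactly. Their poses are not given: they have to be found in the camera images.
- stand: Fixed steel packing stand. Origin on the table, mid of the place where the stack stands; its bay lies to its own +y, own x runs along the crates' long side. Bay deck: top 58 mm above the table (2 mm below the lower crate's rim), y = 62 to 212 mm. Side guides 22 mm high, inner faces at x = -79 and +79 mm from y = 131 mm on, flared to -97 and +97 mm at the mouth (y = 97 mm).
- bay_home (a point): Point on the bay deck (58 mm up, at x = 0, y = 145 mm in the stand's frame) under the centre of a tray that is fully home: pressed squarely against the end stop (28 mm high, face at y = 200 mm, a stiff rubber buffer: about 5 N per mm, 6 mm of give), its trailing side then at y = 90 mm; 4 mm play sideways.
- lower_crate: Loose slatted black crate, 150 (own x) x 110 (own y) x 60 mm high, 1.1 kg, holding squash below its rim. Origin at the centre of its underside. Stands on the table at the stand's origin, about 5 mm from the bay, which keeps it from sliding on in +y.
- tray_mid (a point): Shallow slatted black tray with mini gourds fixed in it, the middle of the stack: 150 (own x) x 110 (own y) x 30 mm high, about 0.35 kg, flat underside. Point at its centre, half-way up. It lies loose on the rim of the lower crate (shifted and turned a little) under the upper crate; slides with a few N.
- upper_handle (a point): Upper slatted black crate with squash, about 0.6 kg, 150 (own x) x 110 (own y) x 55 mm high, flat underside, with a rigid bar handle over it along its own x. Point at the centre of the handle bar, 95 mm above the crate's underside. The bar is 16 mm wide (own y), 14 mm high and 130 mm free between its end posts; 40 mm free below it at the middle.
- catch (a joint): Seesaw catch at the bay mouth, hinged along the stand's y. 0 = open (arm up), 0.6 rad = snapped shut (arm down, toe behind the tray). Over-centre spring, centre about 0.3: stays at either end; pressing the pad takes about 5 N, falling to nothing at the centre. If the tray is not fully home or askew, the toe (y = 78 to 86 mm in the stand's frame) lands on its rim and the catch springs open.
- catch_pad (a point): Middle of the rubber pad (26 x 16 mm) on top of the catch's arm; press it straight down from above, it descends 33 mm from open to shut. The axle is at x = -108, y = 82 mm, 98 mm up in the stand's frame. Open, the arm reaches over the tray's path as far as x = -35 mm, toe 45 mm and tip 80 mm above the deck; from x = -30 to +79 mm the path is clear.
- board_top (a point): Centre of the top of a fixed plywood set-down board, 200 (own x) x 170 (own y) mm, 10 mm above the table: a clear place for the upper crate meanwhile.
- squash_a: Orange squash, 90 mm across, 62 mm high, a bystander on the far side of the stack. Origin at its underside.
- squash_c: Yellow squash, 76 mm across, 50 mm high, a bystander to the left of the bay. Origin at its underside.
Things that resemble listed ones, but are neither listed nor needed, are in the scene too. What is shaped like the part that bears upper_handle but blue is not meant.

How it is judged:
By the outcome, as a careful person would: the job done as asked, in the order asked, and still so for the second after the job is handed in, with the robot touching nothing.
It also fails if it takes over 72 s, if anything falls off the work surface, if the arm or the gripper's body presses on something with over 40 N, if the wrist force passes 120 N, or if a joint passes its speed limit or range.

### The arm

A 6-joint arm with a two-finger parallel gripper is mounted at the origin on the work surface. World frame = base frame: x ahead of the robot, y to its left, z up, the work surface at z = 0. Lengths are in m, angles in rad, forces in N, time in s.
With the tool pointing down it reaches from about 0.425 to 0.95 m from the base axis. Payload 3.5 kg.
Tool frame: the origin (TCP) lies on the centre line of the jaws, within the pads' length; the fingertips stand 25 mm ahead of it and the grasp point (between the pads) lies 6 mm ahead of it (ctrl.finger_overhang is the distance from the TCP to the fingertips, in m); z points along the fingers, y is the line along which they close (so a half turn about z gives the same grasp; the last joint's range is limited). The gripper opens to 85 mm and grips with 20 to 120 N. Pads are 22 mm wide; open, the fingers measure 114 mm over their backs; the gripper's body (76 mm by 85 mm) begins 54 mm behind the grasp point. The pads swing forward as they close: fully open they stand 13 mm farther back than shut.
Start: joints at [-1.419, 0.286, 1.577, -0, 1.279, -0.15], TCP at [0.201, -0.644, 0.256] pointing down, gripper open.
Joint ranges: [-2.77, 2.77], [-0.9, 2.22], [0.21, 2.48], [-1.53, 4.67], [0.24, 2.81], [-2.84, 2.84]. Speed limits (rad/s): [2.79, 2.79, 3.14, 3.14, 3.14, 3.14].

### API

Orientations are given as a unit quaternion [x, y, z, w].
In Python, from plant import get_state, imaging, job, ctrl gives the robot as it stands.
- The arm moves only by the tool jog_arm, never from a script. Its argument "increments" is a list of rows, each an object of numbers: "dx", "dy", "dz": the shift along the world's x, y, z each as a share of 12 cm, from -1 to 1; "ax", "ay", "az": the turn, a rotation vector about the world's x, y, z each as a share of pi/2 rad, from -1 to 1; "gripper": the gripper command: -1 is shut, 1 is fully open, values between are in proportion. A call has 1 to 10 rows; each row is the pose to reach, as a shift and turn from the pose commanded when the call began; what a row does not reach only later rows make up. A row lasts 1/10 s, in which the tool goes at most 50 mm and 8.59 degrees, less where a joint would pass 70% of its speed; a pose out of reach is approached as far as the arm can. A call with a number of a shift or a turn outside -1 to 1 is refused whole. A call with a gripper value outside its range is refused whole. The fingers move at their own pace and stop on an object; "force" is the grip in N (left out, the last holds). Time passes only in rows, so rows that repeat a pose let the fingers close. It gives the time, the measured TCP pose, the force, the opening and the grip force at its end, in the units of the state.
- get_state(): the state, without advancing time (a new reading comes with each control period).
- imaging.read_camera(name): name is "scene" or "top"; returns a dict with "frame" (384x512x3 uint8, blue, green, red), "depth" (384x512 float32, m along the optical axis (not along the pixel's ray), 0 where there is no reading), "camera_matrix" (3x3 intrinsics, pixels), "dist" ([k1, k2, p1, p2, k3] as OpenCV has them; the pictures are not rectified), "extrinsics" (4x4, takes a point from camera to world coordinates). Camera axes: x right, y up, looking along -z (the intrinsics and any distortion apply to the point x, -y, -z); pixel columns grow to the right and rows downward; lengths in m; the calibration is good to about 2 mm. A picture is of the moment at which its call begins.
- job.sign_off(): hands the job in; it is judged then, once.
The state is a dict: "time": time; "qpos": joint angles; "dq": joint speeds; "joint_efforts": joint torques, N m; "eef_pos": TCP position; "tcp_rot": TCP orientation; "contact_force": force on the tool from outside, world axes, zero at the start; "wrist_torque": the same for the moment, N m; "opening": opening from 0.0 (shut) to 1.0 (fully open); "finger_force": force on a finger pad.
Only numpy, scipy, OpenCV 4.12 (cv2) and the standard library are available. Lean on these libraries where they do the work, as an engineer would, in place of code of your own. Each camera call takes 0.05 s, during which the arm holds its last target. There are 200 camera calls.

## Working session

There is one attempt and no reset: what is moved stays moved. The work goes in short steps, Python scripts to look and compute and a tool call to move; the robot and the scene stay as the last step left them, time stands still between calls to the robot, and variables do not carry over. Pictures are saved under pics/ and viewed, at most 10 in all, crops included, and the job is handed in when it is done.

Besides the shell and the picture viewer there is one more tool, called after "Request:" as a command line: name --argument value ..., lists and objects as JSON in quotes. jog_arm: Moves the arm, as the interface text tells. Shift numbers are shares of 12 cm and turn numbers shares of pi/2 rad, none past 1 either way. Its arguments: {"type":"object","properties":{"increments":{"type":"array"},"force":{"type":"number"}},"required":["increments"]}

```bash
mkdir -p pics; ls; cat > h.py <<'E'
import numpy as np, cv2
from plant import get_state, imaging, job, ctrl
def cap(n):
    c=imaging.read_camera(n); return c
def pts(c):
    """world point per pixel from depth"""
    K=c["camera_matrix"];h,w=c["depth"].shape
    uv=np.stack(np.meshgrid(np.arange(w),np.arange(h)),-1).reshape(-1,1,2).astype(np.float32)
    n=cv2.undistortPoints(uv,K,np.array(c["dist"],float)).reshape(h,w,2)
    d=c["depth"]
    P=np.stack([n[...,0]*d,-n[...,1]*d,-d],-1)
    E=np.array(c["extrinsics"])
    W=P@E[:3,:3].T+E[:3,3]; W[d<=0]=np.nan
    return W
E
python3 - <<'E'
from h import *
for n in("scene","top"):
    c=cap(n);cv2.imwrite(f"pics/{n}0.png",cv2.resize(c["frame"],(768,576),interpolation=cv2.INTER_CUBIC))
    np.savez(f"{n}0.npz",W=pts(c),f=c["frame"])
    print(n,np.round(c["extrinsics"],3).tolist(),c["camera_matrix"].tolist(),(c["depth"]>0).mean())
print(get_state())
E
```

```text
pics
scene [[-0.588, -0.523, 0.617, 1.184], [0.809, -0.399, 0.432, 0.528], [0.02, 0.753, 0.658, 0.815], [0.0, 0.0, 0.0, 1.0]] [[438.58854283102545, 0.0, 256.020301606146], [0.0, 438.58854283102545, 188.4782864062411], [0.0, 0.0, 1.0]] 0.9959309895833334
top [[0.009, 0.99, -0.138, 0.426], [-1.0, 0.01, 0.007, 0.067], [0.009, 0.138, 0.99, 1.069], [0.0, 0.0, 0.0, 1.0]] [[385.5168723204579, 0.0, 249.95461071272896], [0.0, 385.5168723204579, 195.06810938362855], [0.0, 0.0, 1.0]] 0.9960683186848959
{'time': 0.1, 'qpos': array([-1.41901658e+00,  2.87101486e-01,  1.57804750e+00,  2.11332786e-05,
        1.27858921e+00, -1.50014508e-01]), 'dq': array([ 0.0003999 , -0.00101811, -0.00316291,  0.00080038, -0.00136321,
       -0.00059688]), 'joint_efforts': array([ 6.99271186e-04, -4.07296550e+01, -2.93700886e+01, -1.32770328e-04,
        3.41823878e-03, -4.06222810e-06]), 'eef_pos': array([ 0.20057292, -0.64394191,  0.25506001]), 'tcp_rot': array([ 9.88636505e-01,  1.50322018e-01,  9.16860272e-06, -1.07277772e-03]), 'contact_force': array([-0.18522959,  0.69381671,  0.5180447 ]), 'wrist_torque': array([ 0.00435452, -0.00490436,  0.03380923]), 'finger_force': 0.0, 'opening': 1.0011734493146283}
```

View pics/scene0.png

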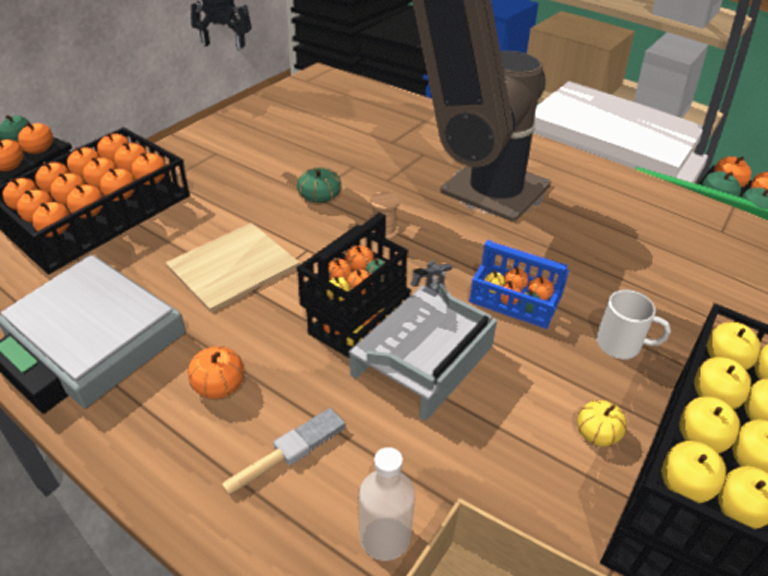

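View pics/top0.png

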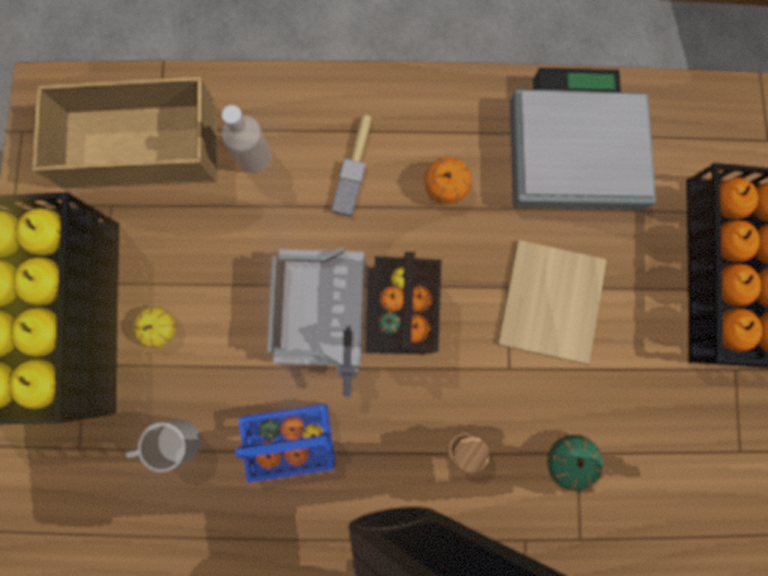

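Scene: the stack's handle bar is near (345,245) in the scene view, with the bay to its right. In the top view the stack is at (405,305), the bay at (318,305), the catch at (347,360), and the board at (553,300). The stand's yaw is about 0 and its +y is image left.

```bash
python3 - <<'E'
from h import *
T=np.load("top0.npz");S=np.load("scene0.npz")
def rect(n,P,ex=""):
    r=cv2.minAreaRect((P[:,:2]*1000).astype(np.float32)); print(n,len(P),"c",np.round(r[0],1),"sz",np.round(r[1],1),"ang",round(r[2],2),"z med/max",np.round([np.median(P[:,2]),P[:,2].max()],4),ex)
for n,D in(("top",T),("scn",S)):
    W=D["W"];hsv=cv2.cvtColor(D["f"],cv2.COLOR_BGR2HSV)
    dark=(hsv[...,2]<75)
    u0=(W[...,0]>.35)&(W[...,0]<.7)&(W[...,1]>-.2)&(W[...,1]<.25)
    z=W[...,2]
    print(n,"hist z dark stack:")
    m=u0&dark&(W[...,1]<.09)
    hh,e=np.histogram(z[m],bins=np.arange(0,.22,.01)); print(hh)
    for lo,hi in((.165,.2),(.13,.155),(.093,.12),(.062,.088)):
        k=m&(z>lo)&(z<hi); 
        if k.sum()>5: rect(f"dark {lo}-{hi}",W[k])
    # board: z 5..16 mm
    k=(z>.006)&(z<.016)&(W[...,1]<-.12)&(W[...,1]>-.4)&(W[...,0]>.35)&(W[...,0]<.7)
    if k.sum()>50:
        kk=cv2.morphologyEx(k.astype(np.uint8),cv2.MORPH_OPEN,np.ones((3,3)))>0
        rect("board",W[kk])
    gray=(hsv[...,1]<60)&~dark
    k=u0&gray&(z>.075)&(z<.09)&(W[...,1]>.02); rect("guides+stop",W[k])
    k=u0&(z>.1)&(W[...,1]>.0)&(W[...,0]<.5)&(W[...,1]<.2)
    P=W[k];print("catch zone",len(P)); 
    if len(P):
        for q in np.round(P[::max(1,len(P)//45)],3): print(q,end=' ')
        print()
E
```

```text
top hist z dark stack:
[ 18   4   1   1   0  62  75   3  14 633 155  42  41  24 573   6   6   3
  32 356   0]
dark 0.165-0.2 395 c [536.6  11.6] sz [ 15.9 147.1] ang 87.54 z med/max [0.1924 0.1985] 
dark 0.13-0.155 603 c [537.7  12.3] sz [108.7 149.3] ang 87.44 z med/max [0.1453 0.1547] 
dark 0.093-0.12 770 c [537.3  14.9] sz [107.7 148.4] ang 87.72 z med/max [0.0964 0.1198] 
dark 0.062-0.088 43 c [512.   54.1] sz [171.3  77.5] ang 33.06 z med/max [0.063  0.0879] 
board 4131 c [ 562.4 -272. ] sz [170.9 200.5] ang 77.52 z med/max [0.0103 0.0159] 
guides+stop 640 c [511.6 175.7] sz [253.3 134.3] ang 4.14 z med/max [0.0819 0.0899] 
catch zone 521
[0.498 0.021 0.19 ] [0.496 0.019 0.192] [0.497 0.062 0.145] [0.498 0.03  0.127] [0.495 0.11  0.13 ] [0.496 0.045 0.126] [0.491 0.016 0.191] [0.492 0.101 0.133] [0.494 0.037 0.121] [0.489 0.007 0.192] [0.489 0.062 0.146] [0.487 0.012 0.194] [0.487 0.067 0.147] [0.485 0.113 0.131] [0.482 0.019 0.191] [0.483 0.103 0.129] [0.48  0.012 0.192] [0.48  0.069 0.143] [0.482 0.    0.121] [0.478 0.062 0.145] [0.476 0.108 0.126] [0.473 0.017 0.194] [0.473 0
[... 1383 characters left out ...]
 [0.471 0.023 0.152] [0.47  0.01  0.139] [0.471 0.029 0.145] [0.468 0.039 0.145] [0.468 0.045 0.145] [0.47  0.053 0.147] [0.471 0.05  0.143] [0.471 0.039 0.134] [0.497 0.008 0.132] [0.476 0.063 0.146] [0.47  0.02  0.118] [0.5   0.013 0.13 ] [0.486 0.064 0.147] [0.469 0.019 0.11 ] [0.498 0.015 0.124] [0.493 0.066 0.146] [0.466 0.024 0.104] [0.498 0.019 0.119] [0.47  0.069 0.126] [0.496 0.069 0.136] [0.469 0.071 0.117] [0.47  0.07  0.114] [0.495 0.068 0.126] [0.434 0.113 0.108] [0.481 0.1   0.129] [0.438 0.118 0.11 ] [0.488 0.105 0.134] [0.44  0.119 0.109] [0.49  0.109 0.134] [0.435 0.122 0.104] [0.484 0.114 0.129] [0.492 0.07  0.108] [0.439 0.122 0.1  ] [0.497 0.064 0.102] [0.488 0.111 0.118]
```

Request:
jog_arm --increments '[{"dx":0.25,"dy":0.4,"az":-0.075},{"dx":0.5,"dy":0.75,"az":-0.15},{"dx":0.5,"dy":1,"az":-0.219},{"dx":0.5,"dy":1,"az":-0.219}]'

```text
$.increments[0]: bad value
```

Request:
jog_arm --increments '[{"dx":0.2,"dy":0.35},{"dx":0.4,"dy":0.7},{"dx":0.5,"dy":1}]'

```text
$.increments[0]: bad value
```

Request:
jog_arm --increments '[{"dx":0.2,"dy":0.35},{"dx":0.4,"dy":0.7},{"dx":0.5,"dy":1}]'

```text
$.increments[0]: bad value
```

Request:
jog_arm --increments '[{"dx":0.2,"dy":0.35},{"dx":0.4,"dy":0.7},{"dx":0.5,"dy":1},{"dx":0.5,"dy":1}]'

```text
$.increments[0]: bad value
```

Request:
jog_arm --increments '[{"dx":0.2,"dy":0.35,"dz":0,"ax":0,"ay":0,"az":-0.075,"gripper":1},{"dx":0.4,"dy":0.7,"dz":0,"ax":0,"ay":0,"az":-0.15,"gripper":1},{"dx":0.5,"dy":1,"dz":0,"ax":0,"ay":0,"az":-0.219,"gripper":1},{"dx":0.5,"dy":1,"dz":0,"ax":0,"ay":0,"az":-0.219,"gripper":1}]'

```text
time: 0.5
eef_pos: [0.2623, -0.5202, 0.2551]
tcp_rot: [1.0, -0.02, -0.0, -0.002]
contact_force: [-1.1, -1.3, -0.3]
opening: 1.003
finger_force: 0.0
```

Request:
jog_arm --increments '[{"dx":0.2,"dy":0.35,"dz":0,"ax":0,"ay":0,"az":0,"gripper":1},{"dx":0.4,"dy":0.7,"dz":0,"ax":0,"ay":0,"az":0,"gripper":1},{"dx":0.5,"dy":1,"dz":0,"ax":0,"ay":0,"az":0,"gripper":1}]'

```text
time: 0.8
eef_pos: [0.3214, -0.4033, 0.256]
tcp_rot: [1.0, -0.021, 0.0, -0.0]
contact_force: [-0.2, 0.3, 0.5]
opening: 0.999
finger_force: 0.0
```

Request:
jog_arm --increments '[{"dx":0.2,"dy":0.35,"dz":0,"ax":0,"ay":0,"az":0,"gripper":1},{"dx":0.4,"dy":0.7,"dz":0,"ax":0,"ay":0,"az":0,"gripper":1},{"dx":0.5,"dy":1,"dz":0,"ax":0,"ay":0,"az":0,"gripper":1}]'

```text
time: 1.1
eef_pos: [0.3816, -0.2831, 0.2563]
tcp_rot: [1.0, -0.02, 0.0, 0.0]
contact_force: [-0.1, -0.0, -0.8]
opening: 0.997
finger_force: 0.0
```

Request:
jog_arm --increments '[{"dx":0.2,"dy":0.35,"dz":0,"ax":0,"ay":0,"az":0,"gripper":1},{"dx":0.4,"dy":0.7,"dz":0,"ax":0,"ay":0,"az":0,"gripper":1},{"dx":0.5,"dy":1,"dz":0,"ax":0,"ay":0,"az":0,"gripper":1},{"dx":0.5,"dy":1,"dz":0,"ax":0,"ay":0,"az":0,"gripper":1}]'

```text
time: 1.5
eef_pos: [0.4417, -0.1614, 0.2561]
tcp_rot: [1.0, -0.018, 0.0, -0.001]
contact_force: [-0.2, -0.0, -0.4]
opening: 1.0
finger_force: 0.0
```

```bash
python3 - <<'E'
from h import *
print(get_state()["eef_pos"])
T=np.load("top0.npz");S=np.load("scene0.npz")
for n,D in(("top",T),("scn",S)):
    W=D["W"];hsv=cv2.cvtColor(D["f"],cv2.COLOR_BGR2HSV);z=W[...,2]
    g=(hsv[...,1]<70)&(W[...,0]>.4)&(W[...,0]<.66)&(W[...,1]>.06)&(W[...,1]<.26)
    deck=g&(z>.05)&(z<.065); P=W[deck]; print(n,"deck",len(P),np.round(np.nanpercentile(P,[1,50,99],axis=0)*1000,1).tolist())
    # side guides z .074-.086 , y beyond flare; print inner faces by y slices
    G=W[g&(z>.07)&(z<.092)]
    for y0 in np.arange(.09,.25,.01):
        s=G[(G[:,1]>=y0)&(G[:,1]<y0+.01)]
        a=s[s[:,0]<.5,0]*1e3;b=s[s[:,0]>.57,0]*1e3
        mm=lambda v:(len(v),np.round([v.min(),v.max()],1).tolist()) if len(v)>2 else None
        print(round(y0,2),mm(a),mm(b))
    # end stop: by x slices, y range of z>.07 dark/any
    g2=(z>.078)&(z<.095)&(W[...,1]>.19)&(W[...,1]<.25)
    for x0 in np.arange(.45,.64,.02):
        s=W[g2&(W[...,0]>=x0)&(W[...,0]<x0+.02)]
        if len(s)>2: print("x",round(x0,2),len(s),np.round(np.percentile(s[:,1]*1e3,[2,50,98]),1),round(np.median(s[:,2])*1e3,1))
E
```

```text
[ 0.44166373 -0.16143343  0.25612748]
top deck 3657 [[443.1, 70.2, 54.1], [542.0, 153.2, 58.6], [639.0, 233.1, 63.6]]
0.09 None None
0.1 (15, [400.0, 412.5]) None
0.11 (4, [402.5, 410.0]) (3, [636.7, 640.3])
0.12 (9, [439.9, 447.5]) (15, [630.9, 642.6])
0.13 (11, [442.4, 452.4]) (14, [626.6, 637.4])
0.14 (9, [449.8, 457.4]) (14, [620.8, 631.5])
0.15 (11, [454.8, 460.0]) (16, [619.8, 626.4])
0.16 (12, [454.7, 459.8]) (13, [619.9, 626.8])
0.17 (13, [454.6, 462.2]) (13, [620.0, 628.3])
0.18 (12, [456.9, 462.2]) (13, [620.2, 629.2])
0.19 (11, [457.1, 464.5]) (16, [620.5, 629.1])
0.2 (13, [457.2, 464.5]) (16, [621.1, 628.3])
0.21 (12, [459.2, 464.4]) (38, [574.9, 628.9])
0.22 (59, [459.0, 499.7]) (50, [571.6, 628.0])
0.23 (40, [461.7, 499.9]) (66, [570.2, 625.1])
0.24 (6, [471.7, 492.0]) None
x 0.45 50 [191.4 215.3 239.6] 81.2
x 0.47 51 [221.5 228.9 240.5] 85.2
x 0.49 40 [221.6 227.  239. ] 85.3
x 0.51 48 [220.7 228.  239.4] 83.7
x 0.53 42 [220.5 225.8 239.4] 85.5
x 0.55 49 [219.5 226.1 238.3] 84.0
x 0.57 45 [219.3 225.  238.9] 84.8
x 0.59 44 [218.8 225.2 236.7] 84.6
x 0.61 69 [190.6 219.
[... 446 characters left out ...]
 (24, [622.3, 630.6])
0.18 (19, [455.4, 466.1]) (23, [620.6, 631.9])
0.19 (20, [455.9, 466.2]) (25, [620.8, 631.9])
0.2 (19, [455.8, 465.6]) (24, [621.2, 630.9])
0.21 (20, [456.7, 465.2]) (22, [622.7, 633.0])
0.22 (45, [455.6, 499.8]) (140, [570.0, 632.7])
0.23 (48, [457.9, 499.3]) (91, [570.2, 628.0])
0.24 (38, [460.5, 499.7]) (16, [570.7, 610.2])
x 0.45 55 [190.6 212.7 242.9] 81.1
x 0.47 49 [224.2 230.8 243.1] 83.6
x 0.49 50 [222.8 230.  242.5] 84.1
x 0.51 45 [223.7 230.  242.3] 84.0
x 0.53 54 [222.7 229.2 241.8] 84.2
x 0.55 52 [221.9 228.3 241. ] 83.7
x 0.57 57 [220.8 228.1 240.1] 84.0
x 0.59 58 [221.8 228.  239.9] 83.2
x 0.61 88 [192.4 222.7 239.7] 81.0
x 0.63 10 [194.1 214.3 228.1] 80.1
```

Request:
jog_arm --increments '[{"dx":0.2,"dy":0.35,"dz":0,"ax":0,"ay":0,"az":0,"gripper":1},{"dx":0.4,"dy":0.7,"dz":0,"ax":0,"ay":0,"az":0,"gripper":1},{"dx":0.55,"dy":1,"dz":0,"ax":0,"ay":0,"az":0,"gripper":1}]'

```text
time: 1.8
eef_pos: [0.5078, -0.0442, 0.2564]
tcp_rot: [1.0, -0.021, 0.0, 0.0]
contact_force: [0.1, 0.1, 0.7]
opening: 1.0
finger_force: 0.0
```

Request:
jog_arm --increments '[{"dx":0.15,"dy":0.25,"dz":0,"ax":0,"ay":0,"az":0,"gripper":1},{"dx":0.25,"dy":0.44,"dz":0,"ax":0,"ay":0,"az":0,"gripper":1},{"dx":0.25,"dy":0.44,"dz":-0.2,"ax":0,"ay":0,"az":0,"gripper":1},{"dx":0.25,"dy":0.44,"dz":-0.2,"ax":0,"ay":0,"az":0,"gripper":1},{"dx":0.25,"dy":0.44,"dz":-0.2,"ax":0,"ay":0,"az":0,"gripper":1}]'

```text
time: 2.3
eef_pos: [0.5364, 0.0073, 0.2317]
tcp_rot: [1.0, -0.021, -0.001, 0.0]
contact_force: [0.4, 0.3, 0.1]
opening: 1.003
finger_force: 0.0
```

Request:
jog_arm --increments '[{"dx":0.01,"dy":0.042,"dz":-0.15,"ax":0,"ay":0,"az":0,"gripper":1},{"dx":0.01,"dy":0.042,"dz":-0.34,"ax":0,"ay":0,"az":0,"gripper":1},{"dx":0.01,"dy":0.042,"dz":-0.34,"ax":0,"ay":0,"az":0,"gripper":1},{"dx":0.01,"dy":0.042,"dz":-0.34,"ax":0,"ay":0,"az":0,"gripper":-0.3},{"dx":0.01,"dy":0.042,"dz":-0.34,"ax":0,"ay":0,"az":0,"gripper":-0.3},{"dx":0.01,"dy":0.042,"dz":-0.34,"ax":0,"ay":0,"az":0,"gripper":-0.3},{"dx":0.01,"dy":0.042,"dz":-0.34,"ax":0,"ay":0,"az":0,"gripper":-0.3}]' --force 45

```text
time: 3.0
eef_pos: [0.5384, 0.0132, 0.1927]
tcp_rot: [1.0, -0.021, 0.001, 0.0]
contact_force: [-0.5, 0.7, -0.0]
opening: 0.354
finger_force: 0.0
```

```bash
python3 - <<'E'
from h import *
c=cap("scene"); cv2.imwrite("pics/s1.png",cv2.resize(c["frame"][100:290,150:400],(750,570),interpolation=cv2.INTER_CUBIC))
print(get_state()["eef_pos"])
E
```

```text
[0.53824718 0.01325868 0.1924099 ]
```

View pics/s1.png

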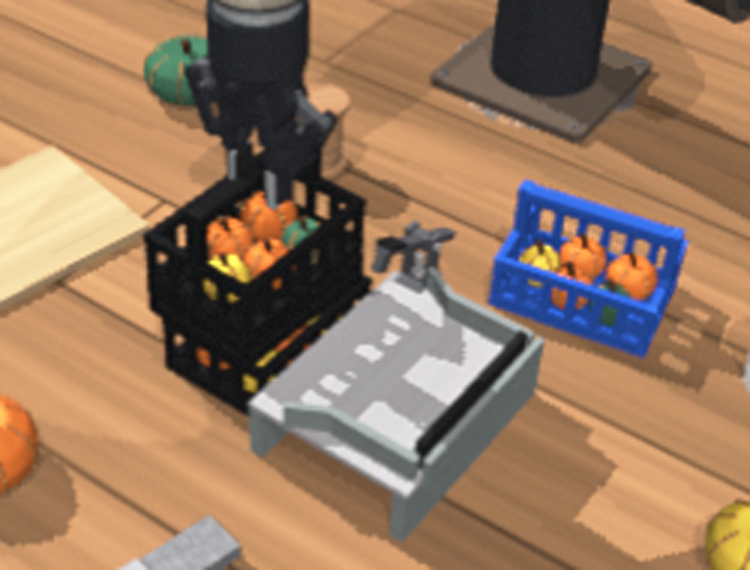

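The jaws at about (253,180) straddle the bar. Next I close slowly.

Request:
jog_arm --increments '[{"dx":0,"dy":0,"dz":0,"ax":0,"ay":0,"az":0,"gripper":-0.45},{"dx":0,"dy":0,"dz":0,"ax":0,"ay":0,"az":0,"gripper":-0.55},{"dx":0,"dy":0,"dz":0,"ax":0,"ay":0,"az":0,"gripper":-0.62},{"dx":0,"dy":0,"dz":0,"ax":0,"ay":0,"az":0,"gripper":-0.8},{"dx":0,"dy":0,"dz":0,"ax":0,"ay":0,"az":0,"gripper":-1},{"dx":0,"dy":0,"dz":0,"ax":0,"ay":0,"az":0,"gripper":-1},{"dx":0,"dy":0,"dz":0,"ax":0,"ay":0,"az":0,"gripper":-1}]' --force 60

```text
time: 3.75
eef_pos: [0.5381, 0.0116, 0.1924]
tcp_rot: [1.0, -0.021, 0.0, 0.002]
contact_force: [-0.8, -6.4, 3.5]
opening: 0.179
finger_force: 59.8
```

Request:
jog_arm --increments '[{"dx":0,"dy":0,"dz":0.02,"ax":0,"ay":0,"az":0,"gripper":-1},{"dx":0,"dy":0,"dz":0.06,"ax":0,"ay":0,"az":0,"gripper":-1},{"dx":0,"dy":0,"dz":0.1,"ax":0,"ay":0,"az":0,"gripper":-1},{"dx":0,"dy":0,"dz":0.17,"ax":0,"ay":0,"az":0,"gripper":-1},{"dx":0,"dy":0,"dz":0.27,"ax":0,"ay":0,"az":0,"gripper":-1},{"dx":0,"dy":0,"dz":0.37,"ax":0,"ay":0,"az":0,"gripper":-1},{"dx":0,"dy":0,"dz":0.46,"ax":0,"ay":0,"az":0,"gripper":-1},{"dx":0,"dy":0,"dz":0.5,"ax":0,"ay":0,"az":0,"gripper":-1}]'

```text
time: 4.55
eef_pos: [0.5388, 0.0133, 0.254]
tcp_rot: [1.0, -0.021, 0.002, 0.0]
contact_force: [0.3, 0.2, -6.6]
opening: 0.173
finger_force: 58.7
```

```bash
python3 - <<'E'
from h import *
c=cap("scene"); cv2.imwrite("pics/s2.png",cv2.resize(c["frame"][80:290,130:410],(800,600),interpolation=cv2.INTER_CUBIC))
s=get_state();print(s["eef_pos"],s["contact_force"],s["wrist_torque"])
E
```

```text
[0.53880152 0.01324818 0.2542344 ] [ 0.38152717  0.1434199  -6.61154107] [-0.0310617  -0.06329255 -0.0370665 ]
```

View pics/s2.png

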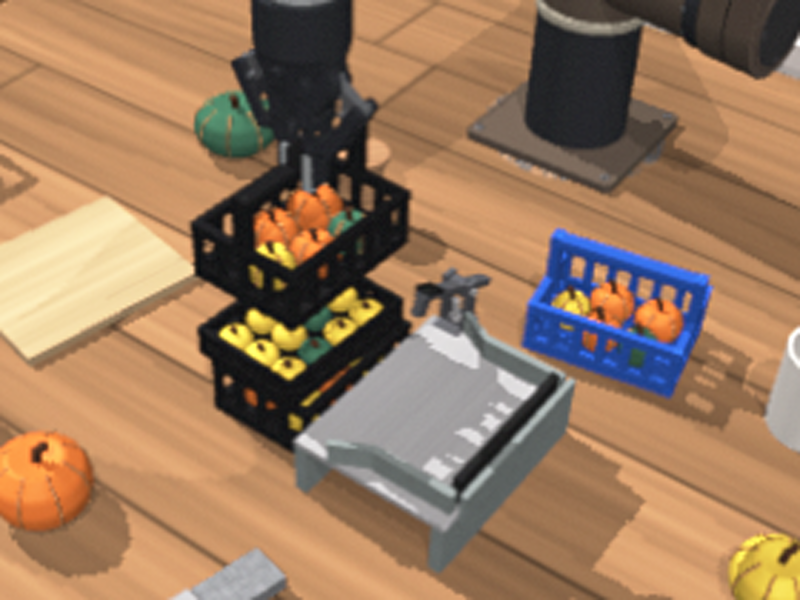

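The crate hangs level at (300,240), and the tray stayed on the lower crate at (300,330). Carrying the crate to the board.

Request:
jog_arm --increments '[{"dx":0,"dy":-0.05,"dz":0,"ax":0,"ay":0,"az":0,"gripper":-1},{"dx":0.03,"dy":-0.18,"dz":0,"ax":0,"ay":0,"az":0,"gripper":-1},{"dx":0.05,"dy":-0.38,"dz":0,"ax":0,"ay":0,"az":0,"gripper":-1},{"dx":0.08,"dy":-0.6,"dz":0,"ax":0,"ay":0,"az":0,"gripper":-1},{"dx":0.1,"dy":-0.82,"dz":0,"ax":0,"ay":0,"az":0,"gripper":-1},{"dx":0.1,"dy":-1,"dz":0,"ax":0,"ay":0,"az":0,"gripper":-1}]'

```text
time: 5.2
eef_pos: [0.5497, -0.1094, 0.2506]
tcp_rot: [1.0, -0.022, -0.001, 0.0]
contact_force: [0.7, 0.2, -7.0]
opening: 0.174
finger_force: 58.8
```

Request:
jog_arm --increments '[{"dx":0.03,"dy":-0.22,"dz":0,"ax":0,"ay":0,"az":0,"gripper":-1},{"dx":0.06,"dy":-0.44,"dz":-0.1,"ax":0,"ay":0,"az":0,"gripper":-1},{"dx":0.08,"dy":-0.66,"dz":-0.25,"ax":0,"ay":0,"az":0,"gripper":-1},{"dx":0.09,"dy":-0.86,"dz":-0.4,"ax":0,"ay":0,"az":0,"gripper":-1},{"dx":0.09,"dy":-1,"dz":-0.5,"ax":0,"ay":0,"az":0,"gripper":-1}]'

```text
time: 5.7
eef_pos: [0.5594, -0.2291, 0.1888]
tcp_rot: [1.0, -0.022, -0.002, -0.0]
contact_force: [-0.2, 0.4, -7.2]
opening: 0.176
finger_force: 58.9
```

Request:
jog_arm --increments '[{"dx":0,"dy":-0.12,"dz":-0.08,"ax":0,"ay":0,"az":0,"gripper":-1},{"dx":0,"dy":-0.26,"dz":-0.18,"ax":0,"ay":0,"az":0,"gripper":-1},{"dx":0,"dy":-0.34,"dz":-0.3,"ax":0,"ay":0,"az":0,"gripper":-1},{"dx":0,"dy":-0.38,"dz":-0.42,"ax":0,"ay":0,"az":0,"gripper":-1},{"dx":0,"dy":-0.38,"dz":-0.5,"ax":0,"ay":0,"az":0,"gripper":-1},{"dx":0,"dy":-0.38,"dz":-0.55,"ax":0,"ay":0,"az":0,"gripper":-1},{"dx":0,"dy":-0.38,"dz":-0.58,"ax":0,"ay":0,"az":0,"gripper":-1},{"dx":0,"dy":-0.38,"dz":-0.58,"ax":0,"ay":0,"az":0,"gripper":-1}]'

```text
time: 6.5
eef_pos: [0.5606, -0.2715, 0.1215]
tcp_rot: [1.0, -0.021, -0.0, -0.0]
contact_force: [0.0, -0.2, -7.2]
opening: 0.178
finger_force: 58.9
```

Request:
jog_arm --increments '[{"dx":0,"dy":0,"dz":-0.02,"ax":0,"ay":0,"az":0,"gripper":-1},{"dx":0,"dy":0,"dz":-0.04,"ax":0,"ay":0,"az":0,"gripper":-1},{"dx":0,"dy":0,"dz":-0.055,"ax":0,"ay":0,"az":0,"gripper":-1},{"dx":0,"dy":0,"dz":-0.065,"ax":0,"ay":0,"az":0,"gripper":-1},{"dx":0,"dy":0,"dz":-0.075,"ax":0,"ay":0,"az":0,"gripper":-1},{"dx":0,"dy":0,"dz":-0.075,"ax":0,"ay":0,"az":0,"gripper":-1}]'

```text
time: 7.1
eef_pos: [0.5605, -0.2722, 0.1127]
tcp_rot: [1.0, -0.021, -0.0, -0.0]
contact_force: [-0.3, -0.2, -7.7]
opening: 0.176
finger_force: 58.9
```

Request:
jog_arm --increments '[{"dx":0,"dy":0,"dz":-0.01,"ax":0,"ay":0,"az":0,"gripper":-1},{"dx":0,"dy":0,"dz":-0.015,"ax":0,"ay":0,"az":0,"gripper":-1},{"dx":0,"dy":0,"dz":-0.015,"ax":0,"ay":0,"az":0,"gripper":-1}]'

```text
time: 7.4
eef_pos: [0.5608, -0.2727, 0.112]
tcp_rot: [1.0, -0.021, 0.0, 0.0]
contact_force: [-1.4, -0.6, -2.6]
opening: 0.172
finger_force: 59.5
```

Request:
jog_arm --increments '[{"dx":0,"dy":0,"dz":-0.005,"ax":0,"ay":0,"az":0,"gripper":-1},{"dx":0,"dy":0,"dz":-0.005,"ax":0,"ay":0,"az":0,"gripper":-0.6},{"dx":0,"dy":0,"dz":-0.005,"ax":0,"ay":0,"az":0,"gripper":0},{"dx":0,"dy":0,"dz":-0.005,"ax":0,"ay":0,"az":0,"gripper":0},{"dx":0,"dy":0,"dz":0.1,"ax":0,"ay":0,"az":0,"gripper":0},{"dx":0,"dy":0,"dz":0.4,"ax":0,"ay":0,"az":0,"gripper":0},{"dx":0,"dy":0,"dz":0.75,"ax":0,"ay":0,"az":0,"gripper":0},{"dx":0,"dy":0,"dz":1,"ax":0,"ay":0,"az":0,"gripper":0},{"dx":0,"dy":0,"dz":1,"ax":0,"ay":0,"az":0,"gripper":0}]'

```text
time: 8.3
eef_pos: [0.5635, -0.274, 0.2394]
tcp_rot: [1.0, -0.021, 0.006, 0.004]
contact_force: [0.1, -0.7, 0.1]
opening: 0.501
finger_force: 0.0
```

```bash
cat > m.py <<'E'
from h import *
import sys
C={}
for n in("top","scene"):
    c=cap(n);C[n]=c;W=pts(c);z=W[...,2];f=c["frame"];cv2.imwrite(f"pics/{n}_{sys.argv[1]}.png",f);np.savez(f"{n}_{sys.argv[1]}.npz",W=W,f=f)
    V=cv2.cvtColor(f,cv2.COLOR_BGR2HSV)
    box=(W[...,0]>.44)&(W[...,0]<.64)&(W[...,1]>-.08)&(W[...,1]<.25)
    def rect(nm,k):
        k=cv2.morphologyEx(k.astype(np.uint8),cv2.MORPH_CLOSE,np.ones((3,3)));k=cv2.morphologyEx(k,cv2.MORPH_OPEN,np.ones((2,2)))>0
        P=W[k]
        if len(P)<20:return
        r=cv2.minAreaRect((P[:,:2]*1000).astype(np.float32));a=r[2];print(n,nm,len(P),np.round(r[0],1),np.round(r[1],1),"ang",round(a,2),"z",round(np.median(P[:,2])*1e3,1))
    dark=V[...,2]<75
    rect("trayrim",box&dark&(z>.082)&(z<.1)&(W[...,1]<.1))
    g=(W[...,0]>.42)&(W[...,0]<.66)
    # guides: pca lines
    for nm,k in(("gx-",g&(z>.073)&(z<.086)&(W[...,1]>.155)&(W[...,1]<.215)&(W[...,0]<.48)),("gx+",g&(z>.073)&(z<.086)&(W[...,1]>.155)&(W[...,1]<.215)&(W[...,0]>.6)),("stop",g&(z>.081)&(z<.092)&(W[...,1]>.205)&(W[...,1]<.26)&(W[...,0]>.475)&(W[...,0]<.605))):
        P=W[k][:,:2]*1e3; vx,vy,x0,y0=cv2.fitLine(P.astype(np.float32),cv2.DIST_HUBER,0,.01,.01).ravel()
        print(n,nm,len(P),"c",np.round([x0,y0],1),"dir",round(np.degrees(np.arctan(vy/vx)),2))
s=get_state();print(s["eef_pos"])
E
python3 m.py a
```

```text
top trayrim 406 [535.6   6.2] [117.3 147.4] ang 85.62 z nan
top gx- 71 c [459.7 184.5] dir 84.36
top gx+ 84 c [623.9 187. ] dir 88.98
top stop 263 c [538.9 226.3] dir -1.34
scene trayrim 580 [539.3  13.5] [107.9 152.9] ang 84.08 z nan
scene gx- 101 c [462.  184.6] dir 87.93
scene gx+ 122 c [627.5 185.7] dir 86.89
scene stop 283 c [541.9 229. ] dir -1.31
[ 0.56122575 -0.27247943  0.23314002]
```

```bash
python3 - <<'E'
import cv2,numpy as np
a=cv2.imread("pics/top_a.png")[150:275,165:310];b=cv2.imread("pics/scene_a.png")[120:290,180:350]
a=cv2.resize(a,None,fx=3.2,fy=3.2,interpolation=cv2.INTER_CUBIC);b=cv2.resize(b,(336,400));b=cv2.resize(cv2.imread("pics/scene_a.png")[140:280,185:340],None,fx=400/140,fy=400/140,interpolation=cv2.INTER_CUBIC)[:, :335]
a=a[:400,:464];cv2.imwrite("pics/v3.png",np.hstack([a,b]))
E
```

```text
(no output)
```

View pics/v3.png

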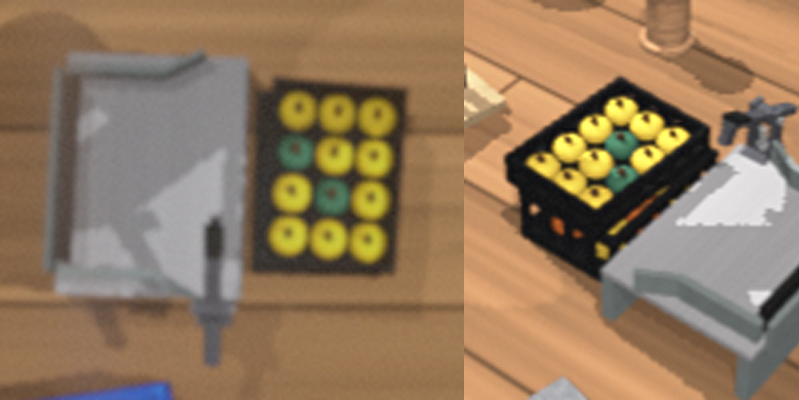

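The tray, with its 4x3 gourd grid at crop (335,180), is turned a few degrees against the stand. I'll use the gourd grid for its pose, and rim points in stand-fitted coordinates to check.

```bash
cat > tray.py <<'E'
from h import *
import sys
def tray(D,xr=(.44,.64),yr=(-.08,.25)):
    W=D["W"];V=cv2.cvtColor(D["f"],cv2.COLOR_BGR2HSV);z=W[...,2]
    k=(V[...,1]>90)&(V[...,2]>50)&(z>.07)&(z<.13)&(W[...,0]>xr[0])&(W[...,0]<xr[1])&(W[...,1]>yr[0])&(W[...,1]<yr[1])
    k=cv2.erode(k.astype(np.uint8),np.ones((2,2)))
    n,l,s,c=cv2.connectedComponentsWithStats(k)
    Q=np.array([np.nanmean(W[l==i][:,:2],0)*1e3 for i in range(1,n) if s[i,4]>12])
    return Q
if __name__=="__main__":
    for n in("top","scene"):
        Q=tray(np.load(f"{n}_{sys.argv[1]}.npz"));r=cv2.minAreaRect(Q.astype(np.float32))
        print(n,len(Q),"mean",Q.mean(0).round(1),"rect",np.round(r[0],1),np.round(r[1],1),round(r[2],2))
        if len(Q)==12:
            # assign rows along x (4) cols along y (3); least squares similarity
            o=np.argsort(Q[:,0]);R=np.zeros((12,2))
            for i in range(4):
                g=o[3*i:3*i+3];g=g[np.argsort(Q[g,1])]
                for j,q in enumerate(g):R[q]=[i-1.5,j-1]
            A,_,_,_=np.linalg.lstsq(np.c_[R,np.ones(12)],Q,rcond=None)
            print(" centre",A[2].round(1),"yaw from x",np.degrees(np.arctan2(A[0,1],A[0,0])).round(2),"from y",np.degrees(np.arctan2(-A[1,0],A[1,1])).round(2),"pitch",np.linalg.norm(A[:2],axis=1).round(1))
E
python3 tray.py a
python3 - <<'E'
from h import *
# stand edges, lower crate
for n in("top","scene"):
    D=np.load(n+"_a.npz");W=D["W"]*1e3;z=W[...,2];V=cv2.cvtColor(D["f"],cv2.COLOR_BGR2HSV)
    k=(z>50)&(z<100)&(W[...,1]>60)&(W[...,1]<260)&(W[...,0]>420)&(W[...,0]<660)&(V[...,1]<80)
    P=W[k]
    def fit(a,b,lab):
        p=np.polyfit(a,b,1);r=b-np.polyval(p,a);q=abs(r)<2.5;p=np.polyfit(a[q],b[q],1);print(n,lab,"slope deg",np.degrees(np.arctan(p[0])).round(2),"at mid",np.polyval(p,a.mean()).round(1),"a",a.mean().round(1),len(a))
    xs=np.arange(470,612,6)
    S=[(x+3,P[(P[:,0]>=x)&(P[:,0]<x+6)]) for x in xs]
    S=[(x,s) for x,s in S if len(s)>5]
    fit(np.array([x for x,s in S]),np.array([s[s[:,2]>78,1].max() for x,s in S]),"stop back")
    fit(np.array([x for x,s in S]),np.array([np.sort(s[(s[:,2]>79)&(s[:,1]>205),1])[1] for x,s in S]),"stop front")
    fit(np.array([x for x,s in S if x>510]),np.array([s[s[:,2]<64,1].min() for x,s in S if x>510]),"deck front")
    ys=np.arange(155,225,5)
    G=[(y+2.5,P[(P[:,1]>=y)&(P[:,1]<y+5)&(P[:,2]>74)]) for y in ys]
    for lab,fn in(("g- inner",lambda s:s[s[:,0]<480,0].max()),("g- outer",lambda s:s[s[:,0]<480,0].min()),("g+ inner",lambda s:s[s[:,0]>600,0].min()),("g+ outer",lambda s:s[s[:,0]>600,0].max())):
        fit(np.array([y for y,s in G]),np.array([fn(s) for y,s in G]),lab)
E
```

```text
top 9 mean [533.1   4.4] rect [547.5   9.9] [ 64.9 124.3] 84.65
scene 1 mean [542.2  13.7] rect [542.2  13.7] [0. 0.] 0.0
top stop back slope deg -1.34 at mid 238.5 a 542.0 24
top stop front slope deg -1.02 at mid 220.7 a 542.0 24
top deck front slope deg -0.05 at mid 69.9 a 563.0 17
top g- inner slope deg 5.7 at mid 462.9 a 190.0 14
top g- outer slope deg 5.3 at mid 457.3 a 190.0 14
top g+ inner slope deg -1.35 at mid 620.4 a 190.0 14
top g+ outer slope deg 2.35 at mid 627.7 a 190.0 14
scene stop back slope deg -1.56 at mid 241.7 a 542.0 24
scene stop front slope deg -1.54 at mid 223.9 a 542.0 24
scene deck front slope deg -0.87 at mid 70.9 a 563.0 17
scene g- inner slope deg 1.72 at mid 464.6 a 190.0 14
scene g- outer slope deg 1.11 at mid 455.9 a 190.0 14
scene g+ inner slope deg -2.46 at mid 621.1 a 190.0 14
scene g+ outer slope deg 2.28 at mid 630.2 a 190.0 14
```

```bash
python3 - <<'E'
s=open("tray.py").read()
a=s.index("    k=(V");b=s.index("    n,l")
s=s[:a]+'''    box=(z>.075)&(z<.13)&(W[...,0]>xr[0])&(W[...,0]<xr[1])&(W[...,1]>yr[0])&(W[...,1]<yr[1])
    H=V[...,0];k=(((H>18)&(H<38)&(V[...,1]>130)&(V[...,2]>110))|((H>60)&(H<100)&(V[...,1]>80)&(V[...,2]>35)))&box
    k=k.astype(np.uint8)
    if er: k=cv2.erode(k,np.ones((er,er)))
'''+s[b:]
s=s.replace("yr=(-.08,.25)):","yr=(-.08,.25),er=2):").replace("s[i,4]>12","s[i,4]>5")
a=s.index("        Q=tray(");b=s.index("        print(n,len")
s=s[:a]+'''        D=np.load(f"{n}_{sys.argv[1]}.npz")
        for er in(0,2,3,4,5):
            Q=tray(D,er=er)
            if len(Q)==12:break
        if len(Q)<3: print(n,len(Q));continue
        r=cv2.minAreaRect(Q.astype(np.float32))
'''+s[b:]
open("tray.py","w").write(s)
E
python3 tray.py a
python3 - <<'E'
from h import *
for n in("top","scene"):
    D=np.load(n+"_a.npz");W=D["W"]*1e3;z=W[...,2];V=cv2.cvtColor(D["f"],cv2.COLOR_BGR2HSV)
    k=(z>84)&(z<97)&(V[...,2]<80)&(W[...,0]>440)&(W[...,0]<630)&(W[...,1]>-70)&(W[...,1]<85);P=W[k]
    print(n,len(P))
    for lab,a,b,rng in(("y-",0,1,range(480,600,6)),("y+",0,1,range(480,600,6)),("x-",1,0,range(-25,50,5)),("x+",1,0,range(-25,50,5))):
        st=6 if a==0 else 5;A=[];B=[]
        for t in rng:
            s=P[(P[:,a]>=t)&(P[:,a]<t+st)]
            if len(s)>3:A.append(t+st/2);B.append(s[:,b].min() if lab[1]=='-' else s[:,b].max())
        A=np.array(A);B=np.array(B);q=abs(B-np.polyval(np.polyfit(A,B,1),A))<4;p=np.polyfit(A[q],B[q],1)
        print(lab,"deg",np.degrees(np.arctan(p[0])).round(2),"at",{ "y":540,"x":12}[lab[0]],np.polyval(p,540 if lab[0]=='y' else 12).round(1),q.sum())
    # catch pad
    k=(z>100)&(z<145)&(W[...,0]>410)&(W[...,0]<520)&(W[...,1]>85)&(W[...,1]<135);P=W[k];P=P[np.argsort(P[:,0])]
    for x in range(420,515,6):
        s=P[(P[:,0]>=x)&(P[:,0]<x+6)]
        if len(s):print(x,len(s),"y",s[:,1].min().round(),s[:,1].max().round(),"zmax",s[:,2].max().round(1),end=" | ")
    print()
E
```

```text
top 12 mean [536.3  10.6] rect [536.9  11.3] [ 64.2 101.8] 85.63
 centre [536.3  10.6] yaw from x -4.44 from y -3.3 pitch [33.6 31.5]
scene 6 mean [536.7   4.4] rect [541.6   4.4] [34.1 99.8] 87.14
top 423
y- deg -4.55 at 540 -40.3 20
y+ deg -4.44 at 540 66.3 20
x- deg 5.06 at 12 464.5 15
x+ deg 5.06 at 12 611.5 15
426 22 y 91.0 120.0 zmax 110.4 | 432 39 y 91.0 123.0 zmax 111.1 | 438 12 y 101.0 113.0 zmax 110.4 | 444 18 y 101.0 113.0 zmax 114.2 | 450 12 y 101.0 113.0 zmax 116.8 | 456 18 y 101.0 113.0 zmax 120.7 | 462 12 y 101.0 113.0 zmax 122.3 | 468 20 y 98.0 113.0 zmax 127.9 | 474 14 y 98.0 113.0 zmax 131.1 | 480 21 y 98.0 113.0 zmax 132.6 | 486 14 y 98.0 113.0 zmax 135.8 | 492 12 y 98.0 113.0 zmax 135.9 | 498 7 y 101.0 109.0 zmax 123.0 | 
scene 514
y- deg -4.13 at 540 -40.5 20
y+ deg -4.72 at 540 69.1 20
x- deg 4.78 at 12 466.0 15
x+ deg 3.93 at 12 614.4 15
420 1 y 113.0 113.0 zmax 105.6 | 426 16 y 92.0 121.0 zmax 111.1 | 432 25 y 90.0 124.0 zmax 110.7 | 438 17 y 91.0 121.0 zmax 110.7 | 444 8 y 99.0 113.0 zmax 110.3 | 450 6 y 102.0 112.0 zmax 113.5 | 456 8 y 102.0 112.0 zmax 117.9 | 462 5 y 103.0 113.0 zmax 121.9 | 468 3 y 111.0 113.0 zmax 118.6 | 474 9 y 99.0 114.0 zmax 129.6 | 480 9 y 100.0 115.0 zmax 132.7 | 486 22 y 104.0 116.0 zmax 134.3 | 492 28 y 100.0 111.0 zmax 136.6 | 498 12 y 102.0 111.0 zmax 122.7 | 504 1 y 108.0 108.0 zmax 114.1 |
```

```bash
python3 -c "
from h import *
s=get_state();print(s['qpos'].round(3),s['eef_pos'].round(4),s['time'],s['tcp_rot'].round(4))"
```

```text
[-0.614  0.193  1.732  0.     1.214  0.998] [ 0.5612 -0.2725  0.2331] 8.4 [ 9.998e-01 -2.100e-02  1.500e-03  9.000e-04]
```

Request:
jog_arm --increments '[{"dx":0,"dy":0.1,"dz":0.05,"ax":0,"ay":0,"az":0.09,"gripper":-0.1},{"dx":0,"dy":0.3,"dz":0.05,"ax":0,"ay":0,"az":0.18,"gripper":-0.1},{"dx":0,"dy":0.5,"dz":0.05,"ax":0,"ay":0,"az":0.27,"gripper":-0.1},{"dx":0,"dy":0.7,"dz":0.05,"ax":0,"ay":0,"az":0.36,"gripper":-0.1},{"dx":0,"dy":0.9,"dz":0.05,"ax":0,"ay":0,"az":0.45,"gripper":-0.1},{"dx":0,"dy":1,"dz":0.05,"ax":0,"ay":0,"az":0.53,"gripper":-0.1}]'

```text
time: 9.0
eef_pos: [0.5596, -0.15, 0.2349]
tcp_rot: [0.922, 0.388, -0.001, -0.002]
contact_force: [0.3, 0.4, 0.1]
opening: 0.45
finger_force: 0.0
```

Request:
jog_arm --increments '[{"dx":0,"dy":0.12,"dz":0,"ax":0,"ay":0,"az":0.09,"gripper":-0.1},{"dx":-0.02,"dy":0.25,"dz":0,"ax":0,"ay":0,"az":0.18,"gripper":-0.1},{"dx":-0.04,"dy":0.4,"dz":0,"ax":0,"ay":0,"az":0.27,"gripper":-0.1},{"dx":-0.05,"dy":0.5,"dz":0,"ax":0,"ay":0,"az":0.36,"gripper":-0.1},{"dx":-0.055,"dy":0.56,"dz":0,"ax":0,"ay":0,"az":0.45,"gripper":-0.1},{"dx":-0.055,"dy":0.56,"dz":0,"ax":0,"ay":0,"az":0.481,"gripper":-0.1}]'

```text
time: 9.6
eef_pos: [0.5529, -0.0836, 0.235]
tcp_rot: [0.714, 0.7, -0.001, -0.002]
contact_force: [-1.4, -0.8, -0.2]
opening: 0.449
finger_force: 0.0
```

Request:
jog_arm --increments '[{"dx":0,"dy":0,"dz":0,"ax":0.09,"ay":0,"az":0,"gripper":-0.1},{"dx":0,"dy":0,"dz":0,"ax":0.18,"ay":0,"az":0,"gripper":-0.1},{"dx":0,"dy":0,"dz":0,"ax":0.27,"ay":0,"az":0,"gripper":-0.1},{"dx":0,"dy":0,"dz":0,"ax":0.333,"ay":0,"az":0,"gripper":-0.1},{"dx":0,"dy":0,"dz":0,"ax":0.333,"ay":0,"az":0,"gripper":-0.1},{"dx":0,"dy":0,"dz":0,"ax":0.333,"ay":0,"az":0,"gripper":-0.1}]'

```text
time: 10.2
eef_pos: [0.5534, -0.085, 0.2356]
tcp_rot: [0.692, 0.674, 0.18, -0.186]
contact_force: [0.7, -0.1, 0.3]
opening: 0.449
finger_force: 0.0
```

```bash
python3 -c "
from h import *
from scipy.spatial.transform import Rotation as R
s=get_state();print(s['qpos'].round(3),s['eef_pos'].round(4),s['time'],s['opening'],ctrl.finger_overhang);print(R.from_quat(s['tcp_rot']).as_matrix().round(4))"
```

```text
[-0.514  0.143  1.841  0.452  1.449 -0.611] [ 0.5534 -0.085   0.2356] 10.2 0.4490784050150829 0.025
[[ 0.0269  0.9996 -0.0021]
 [ 0.8662 -0.0223  0.4993]
 [ 0.4991 -0.0153 -0.8664]]
```

Request:
jog_arm --increments '[{"dx":0.01,"dy":0,"dz":-0.3,"ax":0,"ay":0,"az":0,"gripper":-0.1},{"dx":0.01,"dy":0,"dz":-0.65,"ax":0,"ay":0,"az":0,"gripper":-0.1},{"dx":0.01,"dy":0,"dz":-0.9,"ax":0,"ay":0,"az":0,"gripper":-0.1},{"dx":0.01,"dy":0,"dz":-1,"ax":0,"ay":0,"az":0,"gripper":-0.1},{"dx":0.01,"dy":0,"dz":-1,"ax":0,"ay":0,"az":0,"gripper":-0.1}]'

```text
time: 10.7
eef_pos: [0.5543, -0.0837, 0.1156]
tcp_rot: [0.691, 0.675, 0.18, -0.187]
contact_force: [-0.5, 0.2, 0.1]
opening: 0.449
finger_force: 0.0
```

Request:
jog_arm --increments '[{"dx":0,"dy":0,"dz":-0.1,"ax":0,"ay":0,"az":0,"gripper":-0.1},{"dx":0,"dy":0,"dz":-0.21,"ax":0,"ay":0,"az":0,"gripper":-0.1},{"dx":0,"dy":0,"dz":-0.21,"ax":0,"ay":0,"az":0,"gripper":-0.1},{"dx":0,"dy":0,"dz":-0.21,"ax":0,"ay":0,"az":0,"gripper":-0.1}]'

```text
time: 11.1
eef_pos: [0.5553, -0.0851, 0.092]
tcp_rot: [0.692, 0.674, 0.181, -0.185]
contact_force: [0.8, 0.2, 0.3]
opening: 0.45
finger_force: 0.0
```

```bash
python3 - <<'E'
from h import *
c=cap("scene"); cv2.imwrite("pics/s4.png",cv2.resize(c["frame"][90:270,160:400],(800,600),interpolation=cv2.INTER_CUBIC))
s=get_state();print(s["eef_pos"],s["contact_force"])
E
```

```text
[ 0.55555865 -0.08519445  0.0923483 ] [ 0.10199872 -0.37656021 -0.48841687]
```

View pics/s4.png

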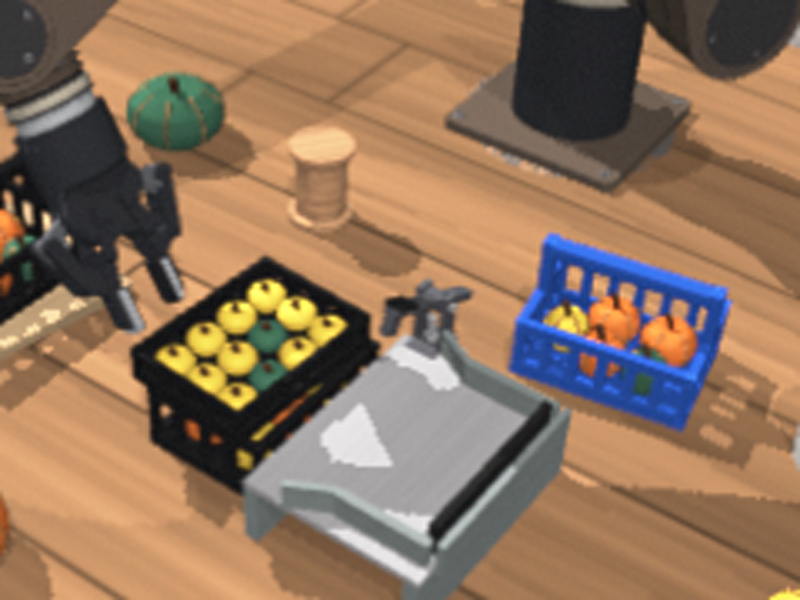

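The tilted fingers at (125,315) and (170,290) stand behind the tray. I'll push gently.

Request:
jog_arm --increments '[{"dx":0,"dy":0.04,"dz":-0.02,"ax":0,"ay":0,"az":0,"gripper":-0.1},{"dx":0,"dy":0.08,"dz":-0.025,"ax":0,"ay":0,"az":0,"gripper":-0.1},{"dx":0,"dy":0.12,"dz":-0.025,"ax":0,"ay":0,"az":0,"gripper":-0.1},{"dx":0,"dy":0.16,"dz":-0.025,"ax":0,"ay":0,"az":0,"gripper":-0.1},{"dx":0,"dy":0.2,"dz":-0.025,"ax":0,"ay":0,"az":0,"gripper":-0.1},{"dx":0,"dy":0.24,"dz":-0.025,"ax":0,"ay":0,"az":0,"gripper":-0.1},{"dx":0,"dy":0.28,"dz":-0.025,"ax":0,"ay":0,"az":0,"gripper":-0.1},{"dx":0,"dy":0.32,"dz":-0.025,"ax":0,"ay":0,"az":0,"gripper":-0.1},{"dx":0,"dy":0.36,"dz":-0.025,"ax":0,"ay":0,"az":0,"gripper":-0.1},{"dx":0.01,"dy":0.4,"dz":-0.025,"ax":0,"ay":0,"az":0,"gripper":-0.1}]'

```text
time: 12.15
eef_pos: [0.5563, -0.0367, 0.089]
tcp_rot: [0.691, 0.675, 0.18, -0.185]
contact_force: [-0.6, -2.4, 0.1]
opening: 0.45
finger_force: 1.5
```

```bash
python3 m.py b|grep tray; python3 tray.py b; python3 -c "
from h import *
print(get_state()['contact_force'])
cv2.imwrite('pics/v5.png',cv2.resize(cv2.imread('pics/top_b.png')[140:280,165:345],(771,600),interpolation=cv2.INTER_CUBIC))"
```

```text
top trayrim 346 [534.7  24.9] [128.  147.6] ang 89.4 z 87.6
scene trayrim 628 [494.4   9.9] [172.8 162.5] ang 41.05 z nan
top 9 mean [533.8  40.2] rect [535.3  40.2] [101.4  65. ] 0.28
scene 12 mean [540.9  45.4] rect [539.8  45.1] [62.8 99.7] 89.97
 centre [540.9  45.4] yaw from x 0.07 from y -2.15 pitch [33.2 30.9]
[0.13412673 0.01121391 0.62497881]
```

Request:
jog_arm --increments '[{"dx":0,"dy":0.05,"dz":0,"ax":0,"ay":0,"az":0,"gripper":-0.1},{"dx":0,"dy":0.11,"dz":0,"ax":0,"ay":0,"az":0,"gripper":-0.1},{"dx":0,"dy":0.17,"dz":0,"ax":0,"ay":0,"az":0,"gripper":-0.1},{"dx":0,"dy":0.23,"dz":0,"ax":0,"ay":0,"az":0,"gripper":-0.1},{"dx":0.01,"dy":0.29,"dz":0,"ax":0,"ay":0,"az":0,"gripper":-0.1},{"dx":0.01,"dy":0.35,"dz":0,"ax":0,"ay":0,"az":0,"gripper":-0.1},{"dx":0.01,"dy":0.41,"dz":0,"ax":0,"ay":0,"az":0,"gripper":-0.1},{"dx":0.015,"dy":0.47,"dz":0,"ax":0,"ay":0,"az":0,"gripper":-0.1},{"dx":0.015,"dy":0.53,"dz":0,"ax":0,"ay":0,"az":0,"gripper":-0.1},{"dx":0.015,"dy":0.58,"dz":0,"ax":0,"ay":0,"az":0,"gripper":-0.1}]'

```text
time: 13.25
eef_pos: [0.5587, 0.033, 0.0894]
tcp_rot: [0.692, 0.675, 0.181, -0.185]
contact_force: [0.2, -4.6, 3.6]
opening: 0.451
finger_force: 2.4
```

```bash
python3 m.py c|grep tray; python3 tray.py c; python3 -c "
from h import *
print(get_state()['contact_force'])
a=cv2.resize(cv2.imread('pics/top_c.png')[150:270,165:305],(466,400),interpolation=cv2.INTER_CUBIC)
b=cv2.resize(cv2.imread('pics/scene_c.png')[140:260,215:315],(333,400),interpolation=cv2.INTER_CUBIC)
cv2.imwrite('pics/v6.png',np.hstack([a,b]))"
```

```text
top trayrim 145 [538.2  56.4] [151.   40.1] ang 11.74 z nan
scene trayrim 346 [498.4  77.8] [235.   51.5] ang 14.31 z nan
top 12 mean [532.3 105.6] rect [538.2 109.1] [ 64.  101.8] 89.54
 centre [532.3 105.6] yaw from x 5.71 from y 15.64 pitch [34.2 30.1]
scene 5 mean [526.5  98.1] rect [525.7 101.3] [69.6 34.4] 0.87
[ 0.30086127 -0.75242827  0.4283756 ]
```

View pics/v6.png

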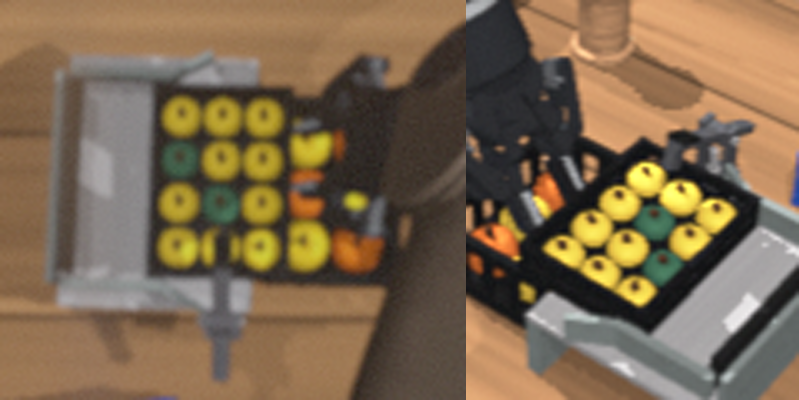

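The tray at crop (220,180) lies square between the guides, with roughly 58 mm still to go. Gripper is clear of the catch.

Request:
jog_arm --increments '[{"dx":0,"dy":0.04,"dz":0,"ax":0,"ay":0,"az":0,"gripper":-0.1},{"dx":0,"dy":0.08,"dz":0,"ax":0,"ay":0,"az":0,"gripper":-0.1},{"dx":0,"dy":0.12,"dz":0,"ax":0,"ay":0,"az":0,"gripper":-0.1},{"dx":0,"dy":0.16,"dz":0,"ax":0,"ay":0,"az":0,"gripper":-0.1},{"dx":0,"dy":0.2,"dz":0,"ax":0,"ay":0,"az":0,"gripper":-0.1},{"dx":0.01,"dy":0.24,"dz":0,"ax":0,"ay":0,"az":0,"gripper":-0.1},{"dx":0.01,"dy":0.28,"dz":0,"ax":0,"ay":0,"az":0,"gripper":-0.1},{"dx":0.01,"dy":0.32,"dz":0,"ax":0,"ay":0,"az":0,"gripper":-0.1},{"dx":0.01,"dy":0.36,"dz":0,"ax":0,"ay":0,"az":0,"gripper":-0.1},{"dx":0.01,"dy":0.38,"dz":0,"ax":0,"ay":0,"az":0,"gripper":-0.1}]'

```text
time: 14.35
eef_pos: [0.5592, 0.0788, 0.0887]
tcp_rot: [0.691, 0.675, 0.18, -0.185]
contact_force: [0.3, -2.7, -0.5]
opening: 0.453
finger_force: 1.2
```

```bash
python3 m.py d|grep -v tray; python3 tray.py d; python3 - <<'E'
from h import *
print(get_state()['contact_force'])
# gap tray front to stop, from deck/stop depth: dark tray rim leading edge
for n in("top","scene"):
    D=np.load(n+"_d.npz");W=D["W"]*1e3;z=W[...,2];V=cv2.cvtColor(D["f"],cv2.COLOR_BGR2HSV)
    k=(z>80)&(z<95)&(V[...,2]<80)&(V[...,1]<255)&(W[...,0]>475)&(W[...,0]<605)&(W[...,1]>120)&(W[...,1]<212)
    for x in range(480,605,20):
        s=W[k&(W[...,0]>=x)&(W[...,0]<x+20)]
        if len(s): print(n,x,len(s),s[:,1].max().round(1),end=" | ")
    print()
E
```

```text
top gx- 102 c [461.1 184.7] dir 86.79
top gx+ 115 c [622.4 186.7] dir 86.6
top stop 321 c [537.3 224.9] dir -0.67
scene gx- 92 c [470.8 182.3] dir -88.54
scene gx+ 205 c [623.4 186.5] dir 86.43
scene stop 425 c [541.3 225.7] dir -0.91
[0.55915649 0.07894107 0.08881587]
top 10 mean [538.9 151. ] rect [538.8 154.2] [ 62.9 102.3] 89.6
scene 12 mean [544.7 160.1] rect [543.9 160.8] [ 63.9 101.6] 89.19
 centre [544.7 160.1] yaw from x -0.74 from y -3.58 pitch [33.2 31.3]
[ 0.15346845  0.49209541 -0.51234838]
top 480 8 206.8 | top 500 12 204.8 | top 520 17 205.4 | top 540 14 203.1 | top 560 18 203.9 | top 580 10 204.5 | top 600 2 201.9 | 
scene 480 23 211.9 | scene 500 18 211.6 | scene 520 24 211.1 | scene 540 25 211.2 | scene 560 29 210.1 | scene 580 27 210.5 | scene 600 4 209.7 |
```

Request:
jog_arm --increments '[{"dx":0,"dy":0.02,"dz":0,"ax":0,"ay":0,"az":0,"gripper":-0.1},{"dx":0,"dy":0.035,"dz":0,"ax":0,"ay":0,"az":0,"gripper":-0.1},{"dx":0,"dy":0.05,"dz":0,"ax":0,"ay":0,"az":0,"gripper":-0.1},{"dx":0,"dy":0.065,"dz":0,"ax":0,"ay":0,"az":0,"gripper":-0.1},{"dx":0,"dy":0.075,"dz":0,"ax":0,"ay":0,"az":0,"gripper":-0.1}]'

```text
time: 14.95
eef_pos: [0.5595, 0.0873, 0.0889]
tcp_rot: [0.692, 0.674, 0.181, -0.185]
contact_force: [0.7, -2.1, -1.2]
opening: 0.447
finger_force: 1.1
```

Request:
jog_arm --increments '[{"dx":0,"dy":0.01,"dz":0,"ax":0,"ay":0,"az":0,"gripper":-0.1},{"dx":0,"dy":0.02,"dz":0,"ax":0,"ay":0,"az":0,"gripper":-0.1}]'

```text
time: 15.15
eef_pos: [0.5595, 0.0897, 0.0889]
tcp_rot: [0.692, 0.674, 0.181, -0.185]
contact_force: [0.6, -1.3, -0.2]
opening: 0.451
finger_force: 1.0
```

Request:
jog_arm --increments '[{"dx":0,"dy":0.01,"dz":0,"ax":0,"ay":0,"az":0,"gripper":-0.1},{"dx":0,"dy":0.015,"dz":0,"ax":0,"ay":0,"az":0,"gripper":-0.1}]'

```text
time: 15.35
eef_pos: [0.5594, 0.0912, 0.0889]
tcp_rot: [0.691, 0.675, 0.18, -0.185]
contact_force: [-0.4, -4.3, 0.5]
opening: 0.449
finger_force: 2.1
```

Request:
jog_arm --increments '[{"dx":0,"dy":0.01,"dz":0,"ax":0,"ay":0,"az":0,"gripper":-0.1},{"dx":0,"dy":0.015,"dz":0,"ax":0,"ay":0,"az":0,"gripper":-0.1}]'

```text
time: 15.55
eef_pos: [0.5594, 0.0921, 0.0889]
tcp_rot: [0.691, 0.675, 0.18, -0.184]
contact_force: [-2.6, -8.7, 1.0]
opening: 0.452
finger_force: 4.1
```

Request:
jog_arm --increments '[{"dx":0,"dy":0.01,"dz":0,"ax":0,"ay":0,"az":0,"gripper":-0.1},{"dx":0,"dy":0.01,"dz":0,"ax":0,"ay":0,"az":0,"gripper":-0.1}]'

```text
time: 15.75
eef_pos: [0.5595, 0.0927, 0.0889]
tcp_rot: [0.691, 0.675, 0.179, -0.184]
contact_force: [-2.4, -9.6, 1.7]
opening: 0.451
finger_force: 4.7
```

Request:
jog_arm --increments '[{"dx":0,"dy":0.01,"dz":0,"ax":0,"ay":0,"az":0,"gripper":-0.1},{"dx":0,"dy":0.01,"dz":0,"ax":0,"ay":0,"az":0,"gripper":-0.1},{"dx":0,"dy":0.01,"dz":0,"ax":0,"ay":0,"az":0,"gripper":-0.1}]'

```text
time: 16.05
eef_pos: [0.5595, 0.0932, 0.0889]
tcp_rot: [0.692, 0.675, 0.179, -0.183]
contact_force: [-2.8, -11.7, 2.3]
opening: 0.449
finger_force: 5.9
```

```bash
python3 m.py e|grep xx; python3 tray.py e; python3 - <<'E'
from h import *
s=get_state();print(s['contact_force'],s['wrist_torque'],s['eef_pos'])
a=cv2.resize(cv2.imread('pics/top_e.png')[150:270,165:305],(466,400),interpolation=cv2.INTER_CUBIC)
b=cv2.resize(cv2.imread('pics/scene_e.png')[140:260,215:315],(333,400),interpolation=cv2.INTER_CUBIC)
cv2.imwrite('pics/v7.png',np.hstack([a,b]))
E
```

```text
top 10 mean [539.4 164.5] rect [540.1 167.2] [ 62.6 106.4] 89.14
scene 12 mean [545.3 173.3] rect [545. 173.] [64.5 99.6] 88.73
 centre [545.3 173.3] yaw from x -0.87 from y -3.01 pitch [32.9 31.6]
[ -3.84310245 -11.70702979   2.18915697] [-1.69839966  0.47334576  0.33970975] [0.55953183 0.09315217 0.08891876]
```

View pics/v7.png

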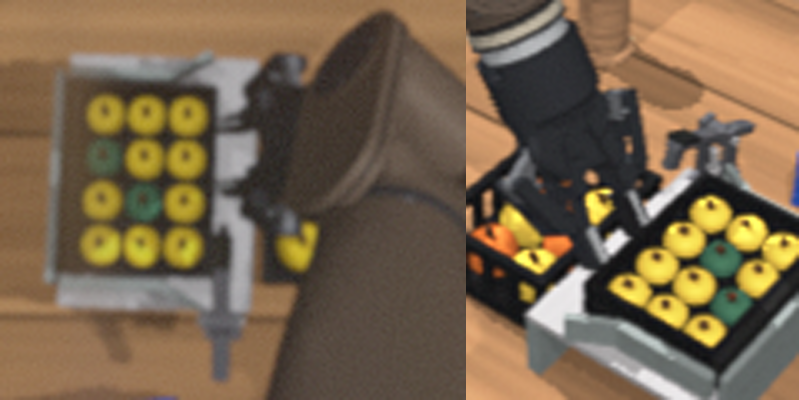

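The tray is home and square against the stop (crop (145,180)). I'll back off and rise, then un-tilt.

Request:
jog_arm --increments '[{"dx":0,"dy":-0.03,"dz":0,"ax":0,"ay":0,"az":0,"gripper":-0.1},{"dx":0,"dy":-0.1,"dz":0,"ax":0,"ay":0,"az":0,"gripper":-0.1},{"dx":0,"dy":-0.25,"dz":0,"ax":0,"ay":0,"az":0,"gripper":-0.1},{"dx":0,"dy":-0.35,"dz":0.2,"ax":0,"ay":0,"az":0,"gripper":-0.4},{"dx":0,"dy":-0.35,"dz":0.6,"ax":0,"ay":0,"az":0,"gripper":-0.8},{"dx":0,"dy":-0.35,"dz":1,"ax":0,"ay":0,"az":0,"gripper":-1},{"dx":0,"dy":-0.35,"dz":1,"ax":-0.09,"ay":0,"az":0,"gripper":-1},{"dx":0,"dy":-0.35,"dz":1,"ax":-0.18,"ay":0,"az":0,"gripper":-1},{"dx":0,"dy":-0.35,"dz":1,"ax":-0.27,"ay":0,"az":0,"gripper":-1},{"dx":0,"dy":-0.35,"dz":1,"ax":-0.333,"ay":0,"az":0,"gripper":-1}]'

```text
time: 17.15
eef_pos: [0.5597, 0.0544, 0.2102]
tcp_rot: [0.716, 0.698, -0.0, 0.002]
contact_force: [-0.6, -0.2, 0.2]
opening: -0.004
finger_force: 0.0
```

Request:
jog_arm --increments '[{"dx":-0.1,"dy":0.08,"dz":0,"ax":0,"ay":0,"az":-0.09,"gripper":-1},{"dx":-0.2,"dy":0.16,"dz":0,"ax":0,"ay":0,"az":-0.18,"gripper":-1},{"dx":-0.3,"dy":0.24,"dz":0,"ax":0,"ay":0,"az":-0.27,"gripper":-1},{"dx":-0.4,"dy":0.32,"dz":0,"ax":0,"ay":0,"az":-0.36,"gripper":-1},{"dx":-0.5,"dy":0.4,"dz":0,"ax":0,"ay":0,"az":-0.45,"gripper":-1},{"dx":-0.6,"dy":0.46,"dz":0,"ax":0,"ay":0,"az":-0.54,"gripper":-1},{"dx":-0.6,"dy":0.46,"dz":0,"ax":0,"ay":0,"az":-0.63,"gripper":-1},{"dx":-0.6,"dy":0.46,"dz":0,"ax":0,"ay":0,"az":-0.72,"gripper":-1},{"dx":-0.6,"dy":0.46,"dz":0,"ax":0,"ay":0,"az":-0.81,"gripper":-1},{"dx":-0.6,"dy":0.46,"dz":0,"ax":0,"ay":0,"az":-0.9,"gripper":-1}]'

```text
time: 18.15
eef_pos: [0.4872, 0.1093, 0.209]
tcp_rot: [0.998, 0.063, -0.0, -0.001]
contact_force: [0.1, -0.3, 0.0]
opening: 0.002
finger_force: 0.0
```

```bash
python3 m.py f|grep tray; python3 tray.py f; python3 - <<'E'
from h import *
s=get_state();print(s['eef_pos'],s['tcp_rot'].round(4),s['time'],s['contact_force'])
for n in("top","scene"):
    D=np.load(n+"_f.npz");W=D["W"]*1e3;z=W[...,2];V=cv2.cvtColor(D["f"],cv2.COLOR_BGR2HSV)
    # lower crate rim at z 60
    k=(z>54)&(z<66)&(V[...,2]<80)&(W[...,0]>440)&(W[...,0]<630)&(W[...,1]>-60)&(W[...,1]<88);P=W[k];print(n,"lower",len(P))
    r=cv2.minAreaRect(P[:,:2].astype(np.float32));print(np.round(r[0],1),np.round(r[1],1),r[2])
    for lab,a,b,rng in(("y-",0,1,range(480,600,6)),("y+",0,1,range(480,600,6)),("x-",1,0,range(-15,60,5)),("x+",1,0,range(-15,60,5))):
        st=6 if a==0 else 5;A=[];B=[]
        for t in rng:
            q=P[(P[:,a]>=t)&(P[:,a]<t+st)]
            if len(q)>2:A.append(t+st/2);B.append(q[:,b].min() if lab[1]=='-' else q[:,b].max())
        if len(A)<5:continue
        A=np.array(A);B=np.array(B);q=abs(B-np.median(B))<8;p=np.polyfit(A[q],B[q],1);q=abs(B-np.polyval(p,A))<3;p=np.polyfit(A[q],B[q],1)
        print(lab,"deg",np.degrees(np.arctan(p[0])).round(2),np.polyval(p,540 if lab[0]=='y' else 20).round(1),q.sum())
E
```

```text
top 3 mean [590.5 165.5] rect [590.3 165.1] [61.   0.7] 87.91
scene 12 mean [545.1 171.9] rect [544.9 171.8] [ 63.8 100.8] 88.67
 centre [545.1 171.9] yaw from x -0.98 from y -2.7 pitch [33.2 31.4]
[0.48723107 0.10918581 0.20897077] [ 9.978e-01  6.600e-02 -3.000e-04 -7.000e-04] 18.25 [-0.46942342  0.22092539  0.5560162 ]
top lower 383
[536.1  20.4] [148.7 108.8] 0.5264143347740173
y- deg -0.74 -30.9 20
y+ deg 1.3 72.4 15
x- deg 2.89 463.0 12
x+ deg 2.36 608.5 15
scene lower 569
[536.9  23.4] [111.9 151.5] 88.83173370361328
y- deg -1.7 -31.1 20
y+ deg -1.04 78.2 20
x- deg 2.11 463.2 15
x+ deg 2.02 610.8 15
```

Request:
jog_arm --increments '[{"dx":0,"dy":-0.027,"dz":-0.1,"ax":0,"ay":0,"az":-0.1,"gripper":-1},{"dx":0,"dy":-0.027,"dz":-0.25,"ax":0,"ay":0,"az":-0.1,"gripper":-1},{"dx":0,"dy":-0.027,"dz":-0.35,"ax":0,"ay":0,"az":-0.1,"gripper":-1},{"dx":0,"dy":-0.027,"dz":-0.35,"ax":0,"ay":0,"az":-0.1,"gripper":-1}]'

```text
time: 18.65
eef_pos: [0.486, 0.1056, 0.1648]
tcp_rot: [1.0, -0.012, -0.002, -0.0]
contact_force: [-0.3, -0.8, 0.4]
opening: -0.001
finger_force: 0.0
```

Request:
jog_arm --increments '[{"dx":0,"dy":0,"dz":-0.04,"ax":0,"ay":0,"az":0,"gripper":-1},{"dx":0,"dy":0,"dz":-0.08,"ax":0,"ay":0,"az":0,"gripper":-1},{"dx":0,"dy":0,"dz":-0.12,"ax":0,"ay":0,"az":0,"gripper":-1},{"dx":0,"dy":0,"dz":-0.14,"ax":0,"ay":0,"az":0,"gripper":-1}]'

```text
time: 19.05
eef_pos: [0.4903, 0.1055, 0.1523]
tcp_rot: [1.0, -0.012, 0.004, -0.0]
contact_force: [3.6, 0.9, 4.7]
opening: 0.002
finger_force: 2.2
```

Request:
jog_arm --increments '[{"dx":0.02,"dy":0,"dz":-0.03,"ax":0,"ay":0,"az":0,"gripper":-1},{"dx":0.03,"dy":0,"dz":-0.07,"ax":0,"ay":0,"az":0,"gripper":-1},{"dx":0.04,"dy":0,"dz":-0.11,"ax":0,"ay":0,"az":0,"gripper":-1},{"dx":0.04,"dy":0,"dz":-0.14,"ax":0,"ay":0,"az":0,"gripper":-1}]'

```text
time: 19.45
eef_pos: [0.4905, 0.1056, 0.1312]
tcp_rot: [1.0, -0.012, -0.003, 0.0]
contact_force: [0.1, -0.2, 0.4]
opening: -0.001
finger_force: 0.0
```

Request:
jog_arm --increments '[{"dx":0,"dy":0,"dz":-0.03,"ax":0,"ay":0,"az":0,"gripper":-1},{"dx":0,"dy":0,"dz":-0.06,"ax":0,"ay":0,"az":0,"gripper":-1},{"dx":0,"dy":0,"dz":-0.06,"ax":0,"ay":0,"az":0,"gripper":-1}]'

```text
time: 19.75
eef_pos: [0.4915, 0.1056, 0.1251]
tcp_rot: [1.0, -0.012, -0.001, 0.0]
contact_force: [0.3, -0.9, 0.0]
opening: 0.002
finger_force: 0.0
```

Request:
jog_arm --increments '[{"dx":0,"dy":0,"dz":-0.02,"ax":0,"ay":0,"az":0,"gripper":-1},{"dx":0,"dy":0,"dz":-0.03,"ax":0,"ay":0,"az":0,"gripper":-1},{"dx":0,"dy":0,"dz":-0.03,"ax":0,"ay":0,"az":0,"gripper":-1}]'

```text
time: 20.05
eef_pos: [0.4922, 0.1055, 0.1225]
tcp_rot: [1.0, -0.012, -0.0, -0.0]
contact_force: [-0.3, 0.8, 0.0]
opening: -0.0
finger_force: 0.0
```

Request:
jog_arm --increments '[{"dx":0,"dy":0,"dz":0.1,"ax":0,"ay":0,"az":0,"gripper":-1},{"dx":0,"dy":0,"dz":0.4,"ax":0,"ay":0,"az":0,"gripper":-1},{"dx":0,"dy":0,"dz":0.8,"ax":0,"ay":0,"az":0,"gripper":-0.5},{"dx":0,"dy":-0.3,"dz":1,"ax":0,"ay":0,"az":0,"gripper":0},{"dx":0,"dy":-0.65,"dz":1,"ax":0,"ay":0,"az":0,"gripper":0},{"dx":0,"dy":-1,"dz":1,"ax":0,"ay":0,"az":0,"gripper":0}]'

```text
time: 20.65
eef_pos: [0.493, -0.0156, 0.2457]
tcp_rot: [1.0, -0.012, 0.003, 0.001]
contact_force: [0.6, -0.5, -0.3]
opening: 0.501
finger_force: 0.0
```

Request:
jog_arm --increments '[{"dx":0.1,"dy":-0.4,"dz":0,"ax":0,"ay":0,"az":0,"gripper":0},{"dx":0.25,"dy":-0.75,"dz":0,"ax":0,"ay":0,"az":0,"gripper":0},{"dx":0.35,"dy":-1,"dz":0,"ax":0,"ay":0,"az":0,"gripper":0}]'

```text
time: 20.95
eef_pos: [0.5349, -0.1373, 0.2442]
tcp_rot: [1.0, -0.013, 0.001, 0.001]
contact_force: [0.3, 0.4, 0.1]
opening: 0.499
finger_force: 0.0
```

```bash
python3 m.py g|grep xx; python3 tray.py g; python3 - <<'E'
from h import *
s=get_state();print(s['eef_pos'],s['tcp_rot'].round(4),s['time'],s['qpos'])
for n in("top","scene"):
    D=np.load(n+"_g.npz");W=D["W"]*1e3;z=W[...,2];V=cv2.cvtColor(D["f"],cv2.COLOR_BGR2HSV)
    k=(z>65)&(z<145)&(W[...,0]>410)&(W[...,0]<520)&(W[...,1]>97)&(W[...,1]<116);P=W[k]
    print(n,[(x,P[(P[:,0]>=x)&(P[:,0]<x+10)][:,2].max().round()) for x in range(420,520,10) if ((P[:,0]>=x)&(P[:,0]<x+10)).any()])
    b=(W[...,0]>440)&(W[...,0]<680)&(W[...,1]>-370)&(W[...,1]<-180)&(V[...,2]<80)
    for nm,lo,hi in(("bar",100,120),("rim",58,72)):
        P=W[b&(z>lo)&(z<hi)]
        if len(P)<10: continue
        r=cv2.minAreaRect(P[:,:2].astype(np.float32));print(nm,len(P),np.round(r[0],1),np.round(r[1],1),round(r[2],2))
a=cv2.resize(cv2.imread('pics/top_g.png')[150:270,165:305],(466,400),interpolation=cv2.INTER_CUBIC)
b=cv2.resize(cv2.imread('pics/scene_g.png')[140:260,215:315],(333,400),interpolation=cv2.INTER_CUBIC)
cv2.imwrite('pics/v8.png',np.hstack([a,b]))
E
```

```text
top 10 mean [538.6 163.8] rect [538.8 167.4] [ 63.9 101.9] 88.68
scene 12 mean [545. 172.] rect [544.9 172.2] [ 63.6 100.8] 89.44
 centre [545. 172.] yaw from x -0.82 from y -2.72 pitch [33.1 31.4]
[ 0.53535543 -0.13816877  0.24392773] [ 9.999e-01 -1.460e-02  1.000e-03  9.000e-04] 21.05 [-4.35790735e-01  2.71512012e-02  1.89223190e+00 -7.92273644e-04
  1.21959647e+00  1.16450659e+00]
top [(420, np.float64(110.0)), (430, np.float64(110.0)), (440, np.float64(103.0)), (450, np.float64(104.0)), (460, np.float64(100.0)), (470, np.float64(101.0)), (480, np.float64(98.0)), (490, np.float64(98.0)), (500, np.float64(96.0)), (510, np.float64(92.0))]
bar 50 [ 517.3 -269. ] [12.7 24.1] 78.75
scene [(420, np.float64(109.0)), (430, np.float64(109.0)), (440, np.float64(108.0)), (450, np.float64(102.0)), (460, np.float64(100.0)), (470, np.float64(99.0)), (480, np.float64(100.0)), (490, np.float64(100.0)), (500, np.float64(96.0)), (510, np.float64(90.0))]
bar 270 [ 561.9 -269. ] [ 16.5 147.2] 86.73
rim 362 [ 561.2 -269.3] [112.6 151.8] 86.84
```

View pics/v8.png

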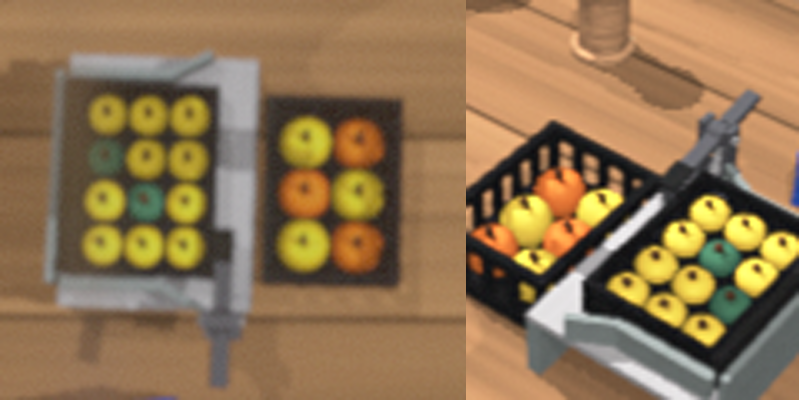

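The catch is down (pad at crop (220,240)) with its toe behind the tray, and the lower crate is free. Now back to the upper crate.

Request:
jog_arm --increments '[{"dx":0.08,"dy":-0.35,"dz":0,"ax":0,"ay":0,"az":-0.0125,"gripper":0},{"dx":0.15,"dy":-0.7,"dz":0,"ax":0,"ay":0,"az":-0.0125,"gripper":0},{"dx":0.21,"dy":-1,"dz":0,"ax":0,"ay":0,"az":-0.0125,"gripper":0},{"dx":0.21,"dy":-1,"dz":0,"ax":0,"ay":0,"az":-0.0125,"gripper":0},{"dx":0.21,"dy":-1,"dz":0,"ax":0,"ay":0,"az":-0.0125,"gripper":0}]'

```text
time: 21.55
eef_pos: [0.5594, -0.2542, 0.243]
tcp_rot: [1.0, -0.023, -0.0, -0.0]
contact_force: [-0.7, 0.5, -0.5]
opening: 0.499
finger_force: 0.0
```

Request:
jog_arm --increments '[{"dx":0,"dy":-0.11,"dz":0,"ax":0,"ay":0,"az":0,"gripper":0},{"dx":0,"dy":-0.11,"dz":-0.2,"ax":0,"ay":0,"az":0,"gripper":0},{"dx":0,"dy":-0.11,"dz":-0.5,"ax":0,"ay":0,"az":0,"gripper":0},{"dx":0,"dy":-0.11,"dz":-0.8,"ax":0,"ay":0,"az":0,"gripper":0},{"dx":0,"dy":-0.11,"dz":-0.95,"ax":0,"ay":0,"az":0,"gripper":0},{"dx":0,"dy":-0.11,"dz":-0.95,"ax":0,"ay":0,"az":0,"gripper":0}]'

```text
time: 22.15
eef_pos: [0.5574, -0.2654, 0.1248]
tcp_rot: [1.0, -0.022, -0.003, -0.002]
contact_force: [0.2, 0.4, -0.5]
opening: 0.499
finger_force: 0.0
```

Request:
jog_arm --increments '[{"dx":0.03,"dy":-0.042,"dz":-0.05,"ax":0,"ay":0,"az":0,"gripper":0},{"dx":0.03,"dy":-0.042,"dz":-0.1,"ax":0,"ay":0,"az":0,"gripper":0},{"dx":0.03,"dy":-0.042,"dz":-0.1,"ax":0,"ay":0,"az":0,"gripper":0}]'

```text
time: 22.45
eef_pos: [0.5635, -0.273, 0.1171]
tcp_rot: [1.0, -0.022, 0.0, 0.0]
contact_force: [-0.0, 0.1, 0.4]
opening: 0.494
finger_force: 0.0
```

```bash
python3 - <<'E'
from h import *
s=get_state();print(s["eef_pos"].round(4),s["tcp_rot"].round(4),s["contact_force"].round(1))
E
```

```text
[ 0.5635 -0.273   0.1171] [ 9.998e-01 -2.220e-02  4.000e-04  3.000e-04] [-0.   0.1  0.4]
```

Request:
jog_arm --increments '[{"dx":-0.02,"dy":0.017,"dz":-0.035,"ax":0,"ay":0,"az":0,"gripper":-0.2},{"dx":-0.02,"dy":0.017,"dz":-0.035,"ax":0,"ay":0,"az":0,"gripper":-0.35},{"dx":-0.02,"dy":0.017,"dz":-0.035,"ax":0,"ay":0,"az":0,"gripper":-0.45},{"dx":-0.02,"dy":0.017,"dz":-0.035,"ax":0,"ay":0,"az":0,"gripper":-0.55},{"dx":-0.02,"dy":0.017,"dz":-0.035,"ax":0,"ay":0,"az":0,"gripper":-0.62},{"dx":-0.02,"dy":0.017,"dz":-0.035,"ax":0,"ay":0,"az":0,"gripper":-0.8},{"dx":-0.02,"dy":0.017,"dz":-0.035,"ax":0,"ay":0,"az":0,"gripper":-1},{"dx":-0.02,"dy":0.017,"dz":-0.035,"ax":0,"ay":0,"az":0,"gripper":-1},{"dx":-0.02,"dy":0.017,"dz":-0.035,"ax":0,"ay":0,"az":0,"gripper":-1}]' --force 60

```text
time: 23.35
eef_pos: [0.5608, -0.2722, 0.1131]
tcp_rot: [1.0, -0.022, 0.0, 0.001]
contact_force: [-1.0, -4.3, 1.1]
opening: 0.176
finger_force: 60.9
```

Request:
jog_arm --increments '[{"dx":0,"dy":0,"dz":0.02,"ax":0,"ay":0,"az":0,"gripper":-1},{"dx":0,"dy":0,"dz":0.06,"ax":0,"ay":0,"az":0,"gripper":-1},{"dx":0,"dy":0,"dz":0.14,"ax":0,"ay":0,"az":0,"gripper":-1},{"dx":0,"dy":0,"dz":0.28,"ax":0,"ay":0,"az":0,"gripper":-1},{"dx":0,"dy":0,"dz":0.45,"ax":0,"ay":0,"az":0,"gripper":-1},{"dx":0,"dy":0,"dz":0.62,"ax":0,"ay":0,"az":0,"gripper":-1},{"dx":0,"dy":0,"dz":0.8,"ax":0,"ay":0,"az":0,"gripper":-1},{"dx":0,"dy":0,"dz":0.93,"ax":0,"ay":0,"az":0,"gripper":-1},{"dx":0,"dy":0,"dz":1,"ax":0,"ay":0,"az":0,"gripper":-1}]'

```text
time: 24.25
eef_pos: [0.5615, -0.2709, 0.2353]
tcp_rot: [1.0, -0.022, 0.002, 0.001]
contact_force: [0.3, -0.1, -7.8]
opening: 0.172
finger_force: 59.8
```

Request:
jog_arm --increments '[{"dx":0,"dy":0.05,"dz":0,"ax":0,"ay":0,"az":0,"gripper":-1},{"dx":-0.02,"dy":0.18,"dz":0,"ax":0,"ay":0,"az":0,"gripper":-1},{"dx":-0.04,"dy":0.38,"dz":0,"ax":0,"ay":0,"az":0,"gripper":-1},{"dx":-0.06,"dy":0.6,"dz":0,"ax":0,"ay":0,"az":0,"gripper":-1},{"dx":-0.08,"dy":0.82,"dz":0,"ax":0,"ay":0,"az":0,"gripper":-1},{"dx":-0.1,"dy":1,"dz":0,"ax":0,"ay":0,"az":0,"gripper":-1}]'

```text
time: 24.85
eef_pos: [0.5471, -0.1475, 0.2301]
tcp_rot: [1.0, -0.022, -0.002, -0.002]
contact_force: [-0.1, 0.1, -7.5]
opening: 0.176
finger_force: 59.7
```

Request:
jog_arm --increments '[{"dx":-0.02,"dy":0.22,"dz":0,"ax":0,"ay":0,"az":0,"gripper":-1},{"dx":-0.04,"dy":0.42,"dz":0,"ax":0,"ay":0,"az":0,"gripper":-1},{"dx":-0.06,"dy":0.6,"dz":0,"ax":0,"ay":0,"az":0,"gripper":-1},{"dx":-0.08,"dy":0.75,"dz":0,"ax":0,"ay":0,"az":0,"gripper":-1},{"dx":-0.09,"dy":0.88,"dz":0,"ax":0,"ay":0,"az":0,"gripper":-1},{"dx":-0.1,"dy":0.97,"dz":0,"ax":0,"ay":0,"az":0,"gripper":-1},{"dx":-0.1,"dy":1,"dz":0,"ax":0,"ay":0,"az":0,"gripper":-1}]'

```text
time: 25.55
eef_pos: [0.536, -0.0292, 0.2316]
tcp_rot: [1.0, -0.022, -0.001, -0.0]
contact_force: [0.4, 1.0, -7.1]
opening: 0.172
finger_force: 59.7
```

Request:
jog_arm --increments '[{"dx":0,"dy":0.12,"dz":-0.05,"ax":0,"ay":0,"az":0.005,"gripper":-1},{"dx":0,"dy":0.25,"dz":-0.12,"ax":0,"ay":0,"az":0.01,"gripper":-1},{"dx":0,"dy":0.36,"dz":-0.22,"ax":0,"ay":0,"az":0.01,"gripper":-1},{"dx":0,"dy":0.43,"dz":-0.3,"ax":0,"ay":0,"az":0.01,"gripper":-1},{"dx":0,"dy":0.45,"dz":-0.35,"ax":0,"ay":0,"az":0.01,"gripper":-1},{"dx":0,"dy":0.45,"dz":-0.38,"ax":0,"ay":0,"az":0.01,"gripper":-1},{"dx":0,"dy":0.45,"dz":-0.38,"ax":0,"ay":0,"az":0.01,"gripper":-1}]'

```text
time: 26.25
eef_pos: [0.5364, 0.0231, 0.1859]
tcp_rot: [1.0, -0.014, -0.001, 0.0]
contact_force: [0.0, -0.5, -7.6]
opening: 0.179
finger_force: 59.7
```

```bash
cat > up.py <<'E'
from h import *
import sys
n="scene"
s=get_state();print(s["eef_pos"].round(4),s["tcp_rot"].round(4),s["contact_force"].round(1),s["time"])
c=cap(n);W=pts(c)*1e3;z=W[...,2];V=cv2.cvtColor(c["frame"],cv2.COLOR_BGR2HSV);h=float(sys.argv[1])*1e3 # rim z
cv2.imwrite(f"pics/{sys.argv[2]}.png",c["frame"])
def edges(zc,lab):
    k=(z>zc-7)&(z<zc+5)&(V[...,2]<80)&(W[...,0]>440)&(W[...,0]<630)&(W[...,1]>-60)&(W[...,1]<88);P=W[k]
    for e,a,b,rng,st in(("y-",0,1,range(480,600,6),6),("y+",0,1,range(480,600,6),6),("x-",1,0,range(-15,60,5),5),("x+",1,0,range(-15,60,5),5)):
        A=[];B=[]
        for t in rng:
            q=P[(P[:,a]>=t)&(P[:,a]<t+st)]
            if len(q)>2:A.append(t+st/2);B.append(q[:,b].min() if e[1]=='-' else q[:,b].max())
        if len(A)<5:print(lab,e,"few");continue
        A=np.array(A);B=np.array(B);q=abs(B-np.median(B))<8;p=np.polyfit(A[q],B[q],1);q=abs(B-np.polyval(p,A))<3;p=np.polyfit(A[q],B[q],1)
        print(lab,e,"deg",np.degrees(np.arctan(p[0])).round(2),np.polyval(p,540 if e[0]=='y' else 20).round(1),q.sum(),end=" | ")
    k=cv2.morphologyEx(k.astype(np.uint8),cv2.MORPH_OPEN,np.ones((2,2)))>0
    r=cv2.minAreaRect(W[k][:,:2].astype(np.float32));print("rect",np.round(r[0],1),np.round(r[1],1),round(r[2],2))
    # level: z of the rim at 4 corners
    P=W[k];
    c0=np.median(P,0)
    print([round(np.median(P[((P[:,0]>540)==i)&((P[:,1]>22)==j)][:,2]),1) for i in(0,1) for j in(0,1)])
edges(h,"upper");edges(60,"lower")
E
python3 up.py 0.140 u1
```

```text
[0.5364 0.0231 0.1859] [ 9.999e-01 -1.450e-02 -7.000e-04  1.000e-04] [ 0.  -0.5 -7.6] 26.25
upper y- deg -1.36 -28.8 15 | upper y+ deg -1.59 80.8 20 | upper x- deg -7.39 468.7 8 | upper x+ deg 0.77 611.4 15 | rect [487.1  10. ] [246.  127.3] 50.94
[np.float64(nan), np.float64(136.5), np.float64(138.3), np.float64(136.7)]
lower y- deg -0.57 70.6 18 | lower y+ deg -1.51 78.2 20 | lower x- deg 2.17 604.3 15 | lower x+ deg 1.33 610.8 15 | rect [545.7  51.8] [106.3 184.2] 60.68
[np.float64(nan), np.float64(57.1), np.float64(59.3), np.float64(58.1)]
```

```bash
sed -i 's/^n="scene"/n=sys.argv[3] if len(sys.argv)>3 else "scene"/' up.py; python3 up.py 0.140 u2 top; python3 up.py 0.138 u3 scene; python3 - <<'E'
from h import *
# same edge method on the first pictures of the stack (upper rim at z=145)
for n in("top","scene"):
    D=np.load(n+"0.npz");W=D["W"]*1e3;z=W[...,2];V=cv2.cvtColor(D["f"],cv2.COLOR_BGR2HSV)
    P=W[(z>138)&(z<150)&(V[...,2]<80)&(W[...,0]>440)&(W[...,0]<630)&(W[...,1]>-70)&(W[...,1]<88)]
    for f,e in((np.min,"y-"),(np.max,"y+")):
        A=[];B=[]
        for t in range(480,600,6):
            q=P[(P[:,0]>=t)&(P[:,0]<t+6)]
            if len(q)>2:A.append(t+3);B.append(f(q[:,1]))
        p=np.polyfit(A,B,1);print(n,e,np.polyval(p,540).round(1),np.degrees(np.arctan(p[0])).round(2))
E
```

```text
[0.5368 0.0229 0.1866] [ 9.999e-01 -1.470e-02 -1.000e-04  2.000e-04] [ 0.2 -0.1 -7.2] 26.3
upper y- few
upper y+ few
upper x- few
upper x+ few
rect [502.  -15.3] [16.1 71.4] 37.51
[np.float64(138.5), np.float64(nan), np.float64(nan), np.float64(nan)]
lower y- few
lower y+ few
lower x- few
lower x+ few
rect [0. 0.] [0. 0.] 0.0
[np.float64(nan), np.float64(nan), np.float64(nan), np.float64(nan)]
[0.537  0.0228 0.1871] [ 9.999e-01 -1.470e-02  4.000e-04  2.000e-04] [ 0.4 -0.3 -7.5] 26.35
upper y- deg -1.6 -28.5 16 | upper y+ deg -1.58 80.6 20 | upper x- deg -1.37 464.4 8 | upper x+ deg 2.33 612.5 15 | rect [460.5   1.3] [290.  161.5] 50.06
[np.float64(nan), np.float64(136.1), np.float64(138.5), np.float64(136.2)]
lower y- deg -0.03 70.6 16 | lower y+ deg -1.55 78.0 20 | lower x- deg 3.01 604.5 15 | lower x+ deg 1.53 610.7 15 | rect [543.5  43.9] [ 90.  186.9] 60.42
[np.float64(nan), np.float64(57.1), np.float64(58.6), np.float64(57.6)]
top y- -41.8 -2.32
top y+ 65.3 -2.33
scene y- -40.9 -2.09
scene y+ 68.2 -2.66
  return _methods._mean(a, axis=axis, dtype=dtype,
  ret = ret.dtype.type(ret / rcount)
  ret = um.true_divide(
```

Request:
jog_arm --increments '[{"dx":-0.006,"dy":-0.016,"dz":-0.03,"ax":0,"ay":0,"az":0,"gripper":-1},{"dx":-0.006,"dy":-0.016,"dz":-0.07,"ax":0,"ay":0,"az":0,"gripper":-1},{"dx":-0.006,"dy":-0.016,"dz":-0.11,"ax":0,"ay":0,"az":0,"gripper":-1},{"dx":-0.006,"dy":-0.016,"dz":-0.14,"ax":0,"ay":0,"az":0,"gripper":-1},{"dx":-0.006,"dy":-0.016,"dz":-0.16,"ax":0,"ay":0,"az":0,"gripper":-1},{"dx":-0.006,"dy":-0.016,"dz":-0.17,"ax":0,"ay":0,"az":0,"gripper":-1},{"dx":-0.006,"dy":-0.016,"dz":-0.17,"ax":0,"ay":0,"az":0,"gripper":-1}]'

```text
time: 27.1
eef_pos: [0.5359, 0.0214, 0.1661]
tcp_rot: [1.0, -0.014, -0.0, -0.0]
contact_force: [0.2, 0.2, -8.2]
opening: 0.174
finger_force: 59.7
```

```bash
python3 up.py 0.121 u4 2>/dev/null; python3 -c "
import cv2;cv2.imwrite('pics/v9.png',cv2.resize(cv2.imread('pics/u4.png')[120:270,190:350],(640,600),interpolation=cv2.INTER_CUBIC))"
```

```text
[0.5359 0.0214 0.1661] [ 9.999e-01 -1.440e-02 -2.000e-04 -0.000e+00] [ 0.2  0.2 -8.2] 27.1
upper y- deg -0.94 -30.1 16 | upper y+ deg -1.6 79.3 20 | upper x- deg -6.04 465.2 5 | upper x+ deg 1.48 611.3 15 | rect [544.3  -8. ] [151.2 191.5] 5.17
[np.float64(nan), np.float64(116.6), np.float64(118.6), np.float64(117.0)]
lower y- deg -1.39 76.5 19 | lower y+ deg -1.74 78.3 19 | lower x- deg 1.87 607.9 14 | lower x+ deg 0.76 611.0 14 | rect [546.2  53.5] [ 96.2 186.8] 63.73
[np.float64(nan), np.float64(50.5), np.float64(57.6), np.float64(55.7)]
```

View pics/v9.png

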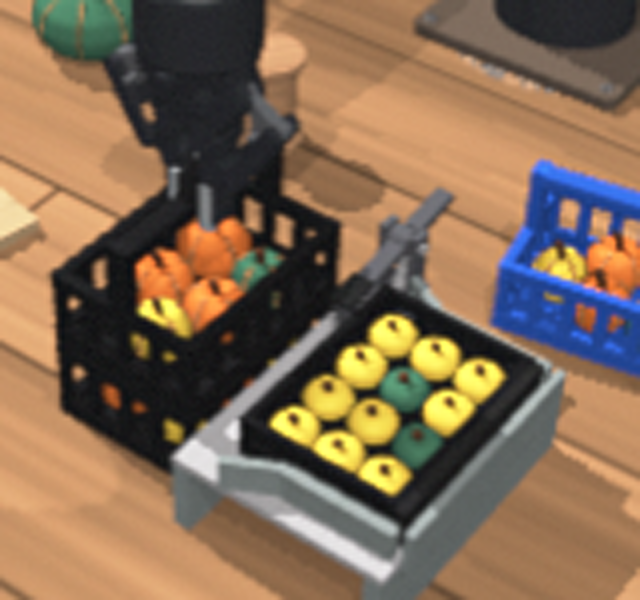

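The upper crate at (200,270) hovers square over the lower crate, with edges agreeing to about 1 mm. Lowering slowly.

Request:
jog_arm --increments '[{"dx":0,"dy":-0.005,"dz":-0.01,"ax":0,"ay":0,"az":0,"gripper":-1},{"dx":0,"dy":-0.005,"dz":-0.018,"ax":0,"ay":0,"az":0,"gripper":-1},{"dx":0,"dy":-0.005,"dz":-0.025,"ax":0,"ay":0,"az":0,"gripper":-1},{"dx":0,"dy":-0.005,"dz":-0.03,"ax":0,"ay":0,"az":0,"gripper":-1},{"dx":0,"dy":-0.005,"dz":-0.03,"ax":0,"ay":0,"az":0,"gripper":-1}]'

```text
time: 27.65
eef_pos: [0.536, 0.0207, 0.163]
tcp_rot: [1.0, -0.014, -0.0, 0.0]
contact_force: [-0.9, -0.8, -6.1]
opening: 0.173
finger_force: 60.0
```

Request:
jog_arm --increments '[{"dx":0,"dy":0,"dz":-0.005,"ax":0,"ay":0,"az":0,"gripper":-1},{"dx":0,"dy":0,"dz":-0.01,"ax":0,"ay":0,"az":0,"gripper":-1},{"dx":0,"dy":0,"dz":-0.01,"ax":0,"ay":0,"az":0,"gripper":-1}]'

```text
time: 27.95
eef_pos: [0.536, 0.0206, 0.1629]
tcp_rot: [1.0, -0.014, -0.0, 0.0]
contact_force: [-4.9, -0.5, 1.8]
opening: 0.171
finger_force: 61.0
```

Request:
jog_arm --increments '[{"dx":0,"dy":0,"dz":0.003,"ax":0,"ay":0,"az":0,"gripper":-1},{"dx":0,"dy":0,"dz":0.003,"ax":0,"ay":0,"az":0,"gripper":-1},{"dx":0,"dy":0,"dz":0.003,"ax":0,"ay":0,"az":0,"gripper":-0.6},{"dx":0,"dy":0,"dz":0.003,"ax":0,"ay":0,"az":0,"gripper":-0.3},{"dx":0,"dy":0,"dz":0.003,"ax":0,"ay":0,"az":0,"gripper":0},{"dx":0,"dy":0,"dz":0.003,"ax":0,"ay":0,"az":0,"gripper":0},{"dx":0,"dy":0,"dz":0.1,"ax":0,"ay":0,"az":0,"gripper":0},{"dx":0,"dy":0,"dz":0.4,"ax":0,"ay":0,"az":0,"gripper":0},{"dx":0,"dy":0,"dz":0.8,"ax":0,"ay":0,"az":0,"gripper":0},{"dx":0,"dy":0,"dz":1,"ax":0,"ay":0,"az":0,"gripper":0}]' --force 20

```text
time: 28.95
eef_pos: [0.5375, 0.0207, 0.2872]
tcp_rot: [1.0, -0.014, 0.004, 0.0]
contact_force: [0.6, -0.1, -0.1]
opening: 0.501
finger_force: 0.0
```

Request:
jog_arm --increments '[{"dx":0,"dy":-0.3,"dz":0.1,"ax":0,"ay":0,"az":0,"gripper":0},{"dx":0,"dy":-0.7,"dz":0.1,"ax":0,"ay":0,"az":0,"gripper":0},{"dx":-0.1,"dy":-1,"dz":0.1,"ax":0,"ay":0,"az":0,"gripper":0}]'

```text
time: 29.25
eef_pos: [0.5248, -0.1011, 0.2957]
tcp_rot: [1.0, -0.014, 0.002, 0.001]
contact_force: [0.6, -0.0, 0.5]
opening: 0.502
finger_force: 0.0
```

Request:
jog_arm --increments '[{"dx":-0.1,"dy":-0.4,"dz":0,"ax":0,"ay":0,"az":0,"gripper":0},{"dx":-0.2,"dy":-0.8,"dz":0,"ax":0,"ay":0,"az":0,"gripper":0},{"dx":-0.3,"dy":-1,"dz":0,"ax":0,"ay":0,"az":0,"gripper":0},{"dx":-0.3,"dy":-1,"dz":0,"ax":0,"ay":0,"az":0,"gripper":0}]'

```text
time: 29.65
eef_pos: [0.4869, -0.2222, 0.2945]
tcp_rot: [1.0, -0.017, 0.0, 0.001]
contact_force: [0.9, 0.2, 0.1]
opening: 0.499
finger_force: 0.0
```

```bash
python3 m.py h|grep xx; python3 up.py 0.115 u5 scene 2>/dev/null;python3 up.py 0.115 u6 top 2>/dev/null; python3 tray.py h; python3 - <<'E'
from h import *
for n in("top","scene"):
    W=np.load(n+"_h.npz")["W"]*1e3;z=W[...,2]
    P=W[(z>65)&(z<145)&(W[...,0]>410)&(W[...,0]<520)&(W[...,1]>97)&(W[...,1]<116)]
    print(n,[(x,P[(P[:,0]>=x)&(P[:,0]<x+10)][:,2].max().round()) for x in (430,460,490)])
a=cv2.resize(cv2.imread('pics/top_h.png')[140:290,165:325],(427,400),interpolation=cv2.INTER_CUBIC)
b=cv2.resize(cv2.imread('pics/scene_h.png')[110:280,190:345],(365,400),interpolation=cv2.INTER_CUBIC)
cv2.imwrite('pics/v10.png',np.hstack([a,b]))
E
```

```text
[ 0.4879 -0.2195  0.2943] [ 9.999e-01 -1.520e-02  6.000e-04 -0.000e+00] [ 0.3  1.1 -0.3] 29.75
upper y- deg -2.29 -31.0 19 | upper y+ deg -1.03 78.8 20 | upper x- deg -2.9 465.9 8 | upper x+ deg 1.32 611.4 15 | rect [505.3   8.5] [245.5 168.6] 32.21
[np.float64(nan), np.float64(112.4), np.float64(115.3), np.float64(112.7)]
lower y- deg -1.82 61.3 7 | lower y+ deg -0.97 78.4 19 | lower x- deg 1.51 609.2 8 | lower x+ deg 1.44 611.0 15 | rect [562.5  51.4] [ 93.1 164.3] 58.94
[np.float64(nan), np.float64(51.5), np.float64(56.8), np.float64(55.1)]
[ 0.4882 -0.2188  0.2941] [ 9.999e-01 -1.450e-02  5.000e-04 -0.000e+00] [-0.3  0.6 -0.1] 29.8
upper y- deg -0.91 -30.7 20 | upper y+ deg -1.14 74.4 20 | upper x- deg 0.71 461.9 12 | upper x+ deg 2.08 608.4 12 | rect [543.2  12.9] [120.1 165.6] 89.14
[np.float64(114.9), np.float64(113.8), np.float64(115.0), np.float64(114.1)]
lower y- deg -1.59 -23.6 13 | lower y+ deg -1.35 67.3 13 | lower x- deg 5.43 475.2 11 | lower x+ deg 2.4 601.7 9 | rect [519.5   6.8] [ 59.9 146. ] 57.48
[np.float64(91.7), np.float64(65.0), np.float64(67.1), np.float64(nan)]
top 12 mean [539.7 143.1] rect [537.6 117. ] [161.5 102. ] 88.09
 centre [539.7 143.1] yaw from x -3.18 from y 0.0 pitch [35.3 51. ]
scene 12 mean [548.7 173.1] rect [544.9 173.8] [101.4  62.2] 0.9
 centre [548.7 173.1] yaw from x -0.55 from y -3.22 pitch [32.  30.7]
top [(430, np.float64(110.0)), (460, np.float64(100.0)), (490, np.float64(97.0))]
scene [(430, np.float64(109.0)), (460, np.float64(102.0)), (490, np.float64(98.0))]
```

View pics/v10.png

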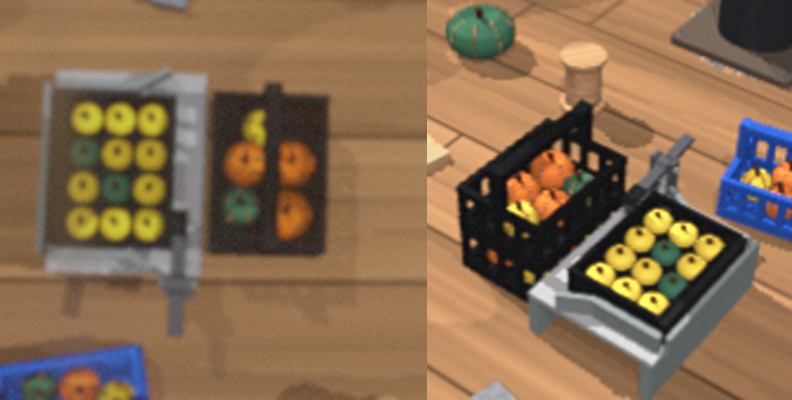

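The upper crate sits square and level on the lower one (crop (270,175)). The tray is home and the catch is shut (crop (178,220)), with the robot clear. Handing in.

```bash
python3 -c "
from plant import job
print(job.sign_off())"
```

```text
the job is handed in; nothing more can be done
None
```

I handed the job in at about 30 s of the 72 s limit; by the last images the tray is home with the catch shut, the upper crate sits level within about 1 mm of the lower one, and the robot is clear.

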